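# Tumble cell carriers window-up and clamp them in the vise

## Robot

A 6-joint arm with a two-finger parallel gripper is mounted at the origin on the work surface. World frame = base frame: x ahead of the robot, y to its left, z up, the work surface at z = 0. Lengths are in m, angles in rad, forces in N, time in s.
With the tool pointing down it reaches from about 0.35 to 0.975 m from the base axis. Payload 17.4 kg.
Tool frame: the origin (TCP) lies midway between the tips of the shut fingers; the grasp point (between the pads) lies 19 mm behind it; x points along the fingers, z is the direction in which the jaws open and shut, and the axes are right-handed (so a half turn about x gives the same grasp; the last joint's range is limited). The gripper opens to 85 mm and grips with 20 to 120 N. Pads are 22 mm wide; open, the fingers measure 114 mm over their backs; the gripper's body (76 mm by 85 mm) begins 54 mm behind the grasp point. The pads swing forward as they close: fully open they stand 13 mm farther back than shut.
Start: joints at [1.153, 0.116, 1.442, -0, 1.584, -0.038], TCP at [0.25, 0.627, 0.231] pointing down, gripper open.
Joint ranges: [-2.83, 2.83], [-0.83, 2.19], [0.07, 2.5], [-1.14, 4.28], [0.01, 3], [-2.97, 2.97]. Speed limits (rad/s): [1.89, 1.89, 2.22, 3.14, 3.14, 3.14].

## Interface

Orientations are given as a rotation vector (axis times angle).
In Python, from plant import ctrl, viewer gives the robot as it stands. The module is installed in compiled form; this text tells all that it offers.
- The arm moves only by the tool servo_tool, never from a script. Its arguments are lists of equal length, an entry for each row: "slide": the shift along the world's x, y, z in mm, a list of three; "dr": the turn, a rotation vector about the world's x, y, z in rad, a list of three; "hand": the opening, from 0 (shut) to 1 (fully open). A call has 1 to 5 rows; each row shifts and turns the commanded pose from where the row before left it; what a row does not reach is not made up. A row lasts 1/12 s, in which the tool goes at most 41.7 mm and 7.16 degrees, less where a joint would pass 70% of its speed; a pose out of reach is approached as far as the arm can. A call with a gripper value outside its range is refused whole. The fingers move at their own pace and stop on an object; "newtons" is the grip in N (left out, the last holds). Time passes only in rows, so rows that do not move let the fingers close. It gives the time, the measured TCP pose, the force and the opening at its end, in the units of the state.
- ctrl.observe(): the state, without advancing time (a new reading comes with each control period).
- viewer.snapshot(name): name is "side" or "top"; returns the picture (384x512x3 uint8, red, green, blue); there is no depth.
- viewer.camera_params(name): a dict with "mtx" (3x3 intrinsics, pixels), "k1" (the pictures are not rectified: a ray, as slopes to the right and down, at radius r is drawn at 1 + k1 r^2 times it, then the intrinsics apply), "extrinsics" (4x4, takes a point from world to camera coordinates). Camera axes: x right, y down, z forward; pixel columns grow to the right and rows downward; lengths in m; the calibration is good to about 2 mm. A picture is of the moment at which its call begins. camera_params takes no time and is no camera call.
- ctrl.sign_off(): hands the job in, once; it reports no verdict.
The state is a dict: "clock": time; "q": joint angles; "dq": joint speeds; "joint_torque": joint torques, N m; "tcp_pos": TCP position; "eef_rot": TCP orientation; "wrist_force": force on the tool from outside, world axes, zero at the start; "wrist_torque": the same for the moment, N m; "gripper_width": opening from 0.0 (shut) to 1.0 (fully open).
Only numpy, scipy, OpenCV 4.12 (cv2) and the standard library are available. Lean on these libraries where they do the work, as an engineer would, in place of code of your own. Each camera call takes 0.05 s, during which the arm holds its last target. There are 200 camera calls.

## Task

Tumble each cell carrier lying on the black turning step over the step's front edge, so that it comes to stand on its bright base in the landing channel with its dark cell window up; do not lift a carrier high while it is still on its side. When all of them stand in the channel, crank the blue vise open, stand the carriers next to each other on its bed between the jaws, windows still up, and crank the jaw shut until every carrier is firmly clamped. Leave the other things on the bench where they are.

Things in the scene. Friction and masses are not known exactly. Their poses are not given: they have to be found in the camera images.
- step: black turning step, fixed to the bench, 310 mm long (y). Origin on the bench under the middle of its shelf; its -x is the front, facing roughly towards the robot. Shelf top 42 mm above the bench, from x = -70 mm (front edge, yellow line) to x = +80 mm, no rims.
- channel (a point): middle of the floor of the step's landing channel (step frame x = -96, z = 10 mm): smooth white floor 52 mm wide (x = -122 to -70 mm), open at both ends (y = +-155 mm), 32 mm below the shelf. Beyond it from the edge an aluminium backstop plate, 8 mm thick, top 53 mm above the bench.
- carrier1: cell carrier: beige block 64 x 36 x 36 mm, about 0.18 kg. Origin at its centre, x along it: +x out of the end with the dark cell window in a gold frame, -x out of the other end, the bright aluminium base. Starts lying on the step's shelf, base end towards the front edge (within 25 degrees). Tumbled properly it stands on its base, +x straight up. May be absent (None).
- carrier2: another carrier like carrier1; may be absent (None)
- carrier3: another carrier like carrier1; may be absent (None)
- vise: blue machine vise, fixed to the bench, its crank end (-x) facing roughly towards the robot. Origin on the bench under its middle. Flat bed 70 mm above the bench; jaws 130 mm long (y = +-65 mm), standing 26 mm above the bed (tops 96 mm above the bench). The fixed jaw's face is at x = +55 mm and looks to -x.
- jaw: sliding jaw of the vise; origin at the bed, on the middle of its clamping face, which looks to the vise's +x; the jaw reaches 36 mm behind it. Gap between the jaws = 55 mm minus this origin's x in the vise's frame; it starts at 28 to 36 mm and opens to at most 62 mm.
- crank (a joint): turn of the vise's crank (rad) about the screw, which runs along the vise's x. At 0 the handle stands straight up and the gap is 28 mm; growing values open the jaw, 10 mm per turn, and take the handle from the top towards the vise's +y. Stops at -10 and 21.4. Light friction, 3 to 4 N at the handle; it stays where left; once the jaw closes on something the force rises steeply.
- crank_grip (a point): middle of the crank's handle, a freely spinning black sleeve 18 mm thick, 44 mm long, always along the vise's x. It circles 50 mm from the screw's axis, which is 84 mm above the bench on the vise's midline, at vise x = -150 mm. It can be gripped from above, fingers closing along the vise's y, all round the circle (lowest 34 mm above the bench).
- strip1: bystander, leave alone: thin beige sample strip with five brown windows, 36 x 200 x 6 mm, at the far side of the bench; origin under its middle
- strip2: bystander, leave alone: a second such strip; origin under its middle
- dish: bystander, leave alone: open glass petri dish, 60 mm across, 12 mm high; origin under its middle
- tweezers: bystander, leave alone: steel tweezers, 120 mm long, lying near the robot; origin under its middle
- driver: bystander, leave alone: screwdriver, 160 mm long; origin under its middle
- solvent: bystander, leave alone: white plastic bottle with a blue cap, 60 mm across, 150 mm high; origin under its middle
- jar: bystander, leave alone: small amber jar with a black cap, 52 mm across, 50 mm high; origin under its middle
Mind the look-alikes: they are no part of the job. What is shaped like the carrier3 but green or pink is not meant.

How it is judged:
On the way, in this order (a step that is already met when the one before it is completed fails the run):
1. every carrier stands in the step's landing channel on its base, window up, released (angle between each of carrier1, carrier2, carrier3's own x axis and vertical below 0.15 rad and x of carrier1 in the frame of step between -0.123 and -0.068 m and y of carrier1 in the frame of step between -0.155 and 0.155 m and z of each of carrier1, carrier2, carrier3 in the frame of step below 0.05 m and linear speed of each of carrier1, carrier2, carrier3 below 0.03 m/s and contact force between the fingers and carrier1 below 0.3 N and x of carrier2 in the frame of step between -0.123 and -0.068 m and y of carrier2 in the frame of step between -0.155 and 0.155 m and contact force between the fingers and carrier2 below 0.3 N and x of carrier3 in the frame of step between -0.123 and -0.068 m and y of carrier3 in the frame of step between -0.155 and 0.155 m and contact force between the fingers and carrier3 below 0.3 N), for 0.2 s.
2. the sliding jaw clamps every carrier, all standing window up on the vise's bed (angle between each of carrier1, carrier2, carrier3's own x axis and vertical below 0.1 rad and x of carrier1 in the frame of vise between 0.025 and 0.049 m and y of carrier1 in the frame of vise between -0.06 and 0.06 m and z of carrier1 in the frame of vise between 0.096 and 0.107 m and contact force between jaw and carrier1 above 4 N and linear speed of each of carrier1, carrier2, carrier3 below 0.02 m/s and x of carrier2 in the frame of vise between 0.025 and 0.049 m and y of carrier2 in the frame of vise between -0.06 and 0.06 m and z of carrier2 in the frame of vise between 0.096 and 0.107 m and contact force between jaw and carrier2 above 4 N and x of carrier3 in the frame of vise between 0.025 and 0.049 m and y of carrier3 in the frame of vise between -0.06 and 0.06 m and z of carrier3 in the frame of vise between 0.096 and 0.107 m and contact force between jaw and carrier3 above 4 N), for 0.2 s.
At the end, for the whole second after the job is handed in: Every carrier present stands window up (within 0.1 rad) on the vise's bed (within about 5 mm), wholly between the jaws, at rest and pressed by the sliding jaw with more than 4 N (all of step 2); the robot touches nothing.
It fails at once if a carrier still lying on its side is held up high (its centre more than 170 mm above the bench) ((angle between carrier1's own x axis and vertical between 0.9 and 2.2 rad and height (world z) of carrier1 above 0.17 m and contact force between the fingers and carrier1 above 1 N) or (angle between carrier2's own x axis and vertical between 0.9 and 2.2 rad and height (world z) of carrier2 above 0.17 m and contact force between the fingers and carrier2 above 1 N) or (angle between carrier3's own x axis and vertical between 0.9 and 2.2 rad and height (world z) of carrier3 above 0.17 m and contact force between the fingers and carrier3 above 1 N)).
It fails at once if a bystander is shifted by more than 40 mm (distance of any of strip1, strip2, dish, tweezers, driver, solvent, jar from where it was at the start of the episode above 0.04 m).
Of carrier1, carrier2, carrier3 only 2 to 3 are there at a start; the rules pass over those that are not, and their reading is None.
At some moment in a run one of carrier1, carrier2, carrier3 may be knocked a few centimetres aside while the robot is not near it.
Once in a run the grip may slacken for a moment while it holds something.
It also fails if it takes over 210 s, if anything falls off the work surface, if the arm or the gripper's body presses on something with over 40 N, if the wrist force passes 120 N, or if a joint passes its speed limit or range.

## Working session

There is one attempt and no reset: what is moved stays moved. The work goes in short steps, Python scripts to look and compute and a tool call to move; the robot and the scene stay as the last step left them, time stands still between calls to the robot, and variables do not carry over. Pictures are saved under pics/ and viewed, about 12 in all and at most 16, crops included, and the job is handed in when it is done.

Besides the shell and the picture viewer there is one more tool, called after "Request:" by a JSON object that holds its "name" and its "arguments". servo_tool: Moves the arm, as the interface text tells. Its arguments: {"type":"object","properties":{"slide":{"type":"array"},"dr":{"type":"array"},"hand":{"type":"array"},"newtons":{"type":"number"}},"required":["slide","dr","hand"]}

```bash
mkdir -p pics; cat > h.py <<'E'
import numpy as np, cv2
from plant import ctrl, viewer
def snap(name,fn=None):
    im=viewer.snapshot(name)
    if fn: cv2.imwrite('pics/'+fn,cv2.cvtColor(im,cv2.COLOR_RGB2BGR))
    return im
def ray(cam,px):
    P=viewer.camera_params(cam);K=np.array(P['mtx']);E=np.array(P['extrinsics']);k=P['k1']
    px=np.atleast_2d(np.array(px,float))
    d=np.c_[px,np.ones(len(px))]@np.linalg.inv(K).T
    x=d[:,:2].copy()
    for _ in range(30): x=d[:,:2]/(1+k*(x**2).sum(1,keepdims=True))
    d=np.c_[x,np.ones(len(x))]@E[:3,:3]
    c=-E[:3,:3].T@E[:3,3]
    return c,d
def onz(cam,px,z):
    c,d=ray(cam,px); return c+d*((z-c[2])/d[:,2])[:,None]
def proj(cam,p):
    P=viewer.camera_params(cam);K=np.array(P['mtx']);E=np.array(P['extrinsics']);k=P['k1']
    q=np.atleast_2d(p)@E[:3,:3].T+E[:3,3]; x=q[:,:2]/q[:,2:]
    x=x*(1+k*(x**2).sum(1,keepdims=True)); return x@K[:2,:2].T+K[:2,2]
E
python3 - <<'E'
from h import *
a=snap('top','top0.png');b=snap('side','side0.png')
for n in('top','side'):
    P=viewer.camera_params(n);print(n,np.round(ray(n,[[256,192]]),3),P['k1'],P['mtx'][0])
print(ctrl.observe())
E
```

```text
Traceback (most recent call last):
ValueError: setting an array element with a sequence. The requested array has an inhomogeneous shape after 1 dimensions. The detected shape was (2,) + inhomogeneous part.
```

```bash
python3 - <<'E'
from h import *
for n in('top','side'):
    P=viewer.camera_params(n);c,d=ray(n,[[256,192]]);print(n,c,d,P['k1'],P['mtx'][0])
print(ctrl.observe())
E
```

```text
top [3.65675817e-01 4.75173618e-04 1.38548965e+00] [[ 0.1411194   0.02407418 -0.9897259 ]] -0.07585073882097201 [434.84096402   0.         259.09761205]
side [ 0.24649681 -1.08709107  0.78826122] [[ 0.23798406  0.82159398 -0.51806869]] -0.09450049552096926 [374.921357    0.        258.2794212]
{'clock': 0.1, 'q': array([ 1.15321245e+00,  1.16448672e-01,  1.44219538e+00,  2.38812752e-05,
        1.58401342e+00, -3.77930232e-02]), 'dq': array([-0.00139268, -0.000545  , -0.00212555, -0.00010764,  0.00142834,
        0.00031669]), 'joint_torque': array([ 1.70827891e-03, -7.33656764e+01, -6.33794546e+01,  1.35089320e-05,
        5.03166739e-03,  1.46174546e-05]), 'tcp_pos': array([0.25016776, 0.62674435, 0.23063073]), 'eef_rot': array([-0.92561898,  1.36621048,  0.9247229 ]), 'wrist_force': array([-0.12185885, -0.14935055,  0.11320567]), 'wrist_torque': array([-0.05339735,  0.0589498 ,  0.06374396]), 'gripper_width': 1.0029964710702732}
```

View pics/top0.png

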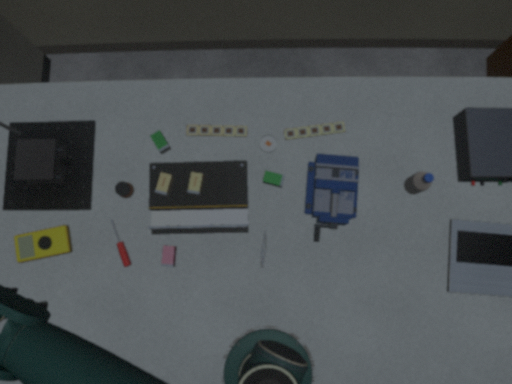

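View pics/side0.png

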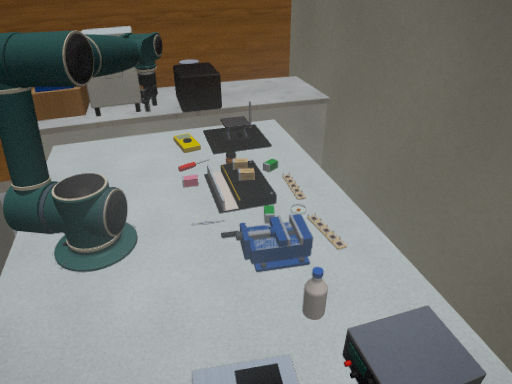

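The top view shows the step with two carriers at about (163,183) and (195,183), and the vise at (333,188). The third carrier seems to be absent. I'll enlarge the step and vise areas and measure them.

```bash
python3 - <<'E'
from h import *
t=cv2.imread('pics/top0.png'); s=cv2.imread('pics/side0.png')
a=cv2.resize(t[150:240,140:260],None,fx=3.3,fy=3.3,interpolation=cv2.INTER_CUBIC)
b=cv2.resize(t[145:250,290:370],None,fx=3,fy=3,interpolation=cv2.INTER_CUBIC)
c=cv2.resize(s[140:280,190:320],None,fx=2,fy=2,interpolation=cv2.INTER_CUBIC)
out=np.zeros((600,800,3),np.uint8)
out[:a.shape[0],:a.shape[1]]=a;out[:b.shape[0],400:400+b.shape[1]]=b;out[320:600,:260]=c[:280]
out=np.clip(out.astype(float)*1.6,0,255).astype(np.uint8)
cv2.imwrite('pics/crop0.png',out)
H=cv2.cvtColor(t,cv2.COLOR_BGR2HSV)
# carriers: beige
def comps(m,off,mn,name):
    n,l,st,ce=cv2.connectedComponentsWithStats(m.astype(np.uint8))
    for i in range(1,n):
        if st[i,4]>=mn:
            pts=np.argwhere(l==i)[:,::-1].astype(np.float32)+np.array(off,np.float32)
            print(name,st[i,4],ce[i]+off,cv2.minAreaRect(pts), H[int(pts[:,1].mean()),int(pts[:,0].mean())])
R=H[155:240,140:260]
comps((R[...,2]>110)&(R[...,0]>12)&(R[...,0]<35)&(R[...,1]>40),(140,155),20,'beige')
comps((R[...,2]<75),(140,155),200,'dark')
R=t[145:250,290:370]
Hb=H[145:250,290:370]
comps((Hb[...,0]>100)&(Hb[...,0]<130)&(Hb[...,1]>120),(290,145),20,'blue')
comps((Hb[...,2]<60)&(Hb[...,1]<120),(290,145),15,'black')
E
```

```text
dark 4181 [200.16431476 185.64458264] ((197.71360778808594, 184.9711151123047), (48.20062255859375, 98.49588775634766), 88.63607025146484) [28 56 82]
dark 563 [199.94671403 230.06039076] ((199.0472412109375, 230.0784912109375), (5.975729942321777, 96.02066040039062), 88.69805145263672) [120  18  42]
blue 289 [336.85121107 159.69204152] ((336.6632080078125, 159.62290954589844), (40.93248748779297, 7.363516330718994), 4.969740867614746) [110 141  76]
blue 560 [327.11785714 185.99821429] ((331.5254821777344, 188.38108825683594), (49.055885314941406, 32.13057327270508), 3.9451863765716553) [109 163  78]
blue 288 [330.83333333 216.57291667] ((329.5464172363281, 215.75067138671875), (48.50680923461914, 12.207316398620605), 7.943471908569336) [110 115  71]
black 23 [311.82608696 167.91304348] ((312.5, 168.0), (7.0, 4.0), 0.0) [111  61  54]
black 53 [335.52830189 171.54716981] ((335.5, 172.0), (8.0, 7.0), 90.0) [105  41  50]
black 21 [308.38095238 205.47619048] ((309.0, 205.5), (3.0, 6.0), 90.0) [103  34  52]
black 200 [323.06 226.64] ((324.24554443359375, 230.01425170898438), (33.52610778808594, 25.174409866333008), 17.35402488708496) [103  32  56]
```

View pics/crop0.png

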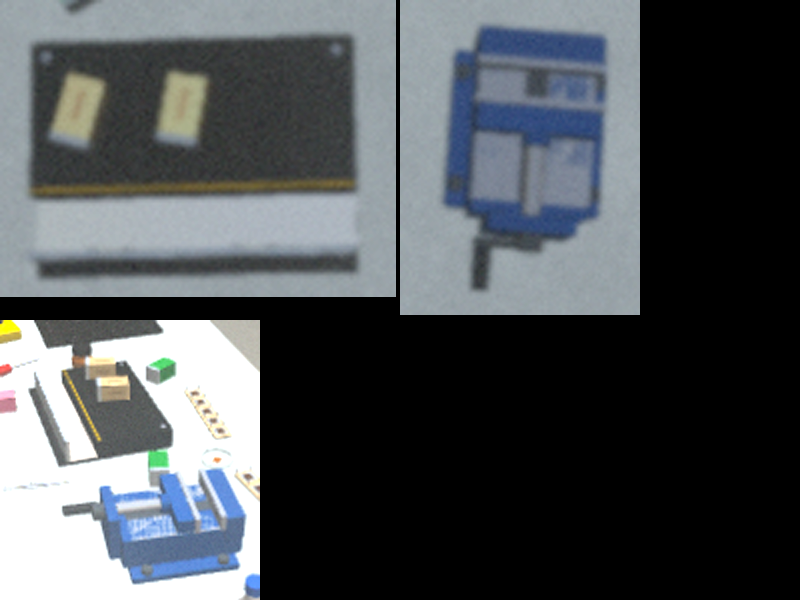

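```bash
python3 - <<'E'
from h import *
f=lambda l,o,s:np.array([[o[0]+(x+.5)/s-.5,o[1]+(y+.5)/s-.5] for x,y in l])
np.set_printoptions(precision=4,suppress=True)
A=f([(32,191),(355,184),(353,37),(33,42)],(140,150),3.3)
p=onz('top',A,.042);print('shelf',p);print([np.linalg.norm(p[i]-p[(i+1)%4]) for i in range(4)])
for q in([(70,72),(105,80),(88,148),(50,138)],[(172,68),(209,76),(195,146),(156,137)]):
    c=onz('top',f(q,(140,150),3.3),.078);print('car',c.mean(0),[np.linalg.norm(c[i]-c[(i+1)%4]) for i in range(4)])
    v=c[2]+c[3]-c[0]-c[1];print('base dir deg',np.degrees(np.arctan2(v[1],v[0])))
t=cv2.imread('pics/top0.png');g=t[165:203,152:246].max(2)>95
n,l,st,ce=cv2.connectedComponentsWithStats(g.astype(np.uint8))
for i in range(1,n):
    if st[i,4]>100:
        pts=np.argwhere(l==i)[:,::-1].astype(np.float32)+np.float32([152,165]);r=cv2.minAreaRect(pts)
        print(st[i,4],r,onz('top',[r[0]],.078), )
F=lambda l:f(l,(400-0,0),1)
def fv(l): return np.array([[290+(x-400+.5)/3-.5,145+(y+.5)/3-.5] for x,y in l])
# vise: fixed jaw top light strip near edge ; moving jaw top
fj=onz('top',fv([(478,67),(605,65),(605,102),(478,97)]),.096);print('fixedjaw strip',fj)
mv=onz('top',fv([(474,135),(600,138)]),.096);print('mv',mv)
ha=onz('top',fv([(482,240),(480,288)]),.084);print('handle@84',ha)
# outline: back edge / base
print('back',onz('top',fv([(480,28),(606,38)]),.096))
E
```

```text
shelf [[0.5112 0.368  0.042 ]
 [0.5154 0.0607 0.042 ]
 [0.6568 0.0622 0.042 ]
 [0.6557 0.3713 0.042 ]]
[np.float64(0.30730359020426407), np.float64(0.14142349915193808), np.float64(0.30911264973722663), np.float64(0.14451143025514335)]
car [0.5833 0.3167 0.078 ] [np.float64(0.03417457918123833), np.float64(0.06548701828686933), np.float64(0.037210704499635025), np.float64(0.06447722998422724)]
base dir deg 165.89713664012174
car [0.5849 0.2186 0.078 ] [np.float64(0.035652021699373135), np.float64(0.06672646466404014), np.float64(0.03745161873604695), np.float64(0.0662930978208069)]
base dir deg 168.6796959201573
182 ((163.17691040039062, 182.6846160888672), (10.173871040344238, 18.24280548095703), 15.255120277404785) [[0.5837 0.3173 0.078 ]]
181 ((194.57199096679688, 182.10400390625), (10.107028007507324, 18.067432403564453), 10.30484676361084) [[0.5845 0.2202 0.078 ]]
fixedjaw strip [[ 0.624  -0.1487  0.096 ]
 [ 0.6249 -0.2769  0.096 ]
 [ 0.5871 -0.2753  0.096 ]
 [ 0.5934 -0.1479  0.096 ]]
mv [[ 0.5549 -0.1429  0.096 ]
 [ 0.5507 -0.2689  0.096 ]]
handle@84 [[ 0.4509 -0.1497  0.084 ]
 [ 0.4033 -0.1466  0.084 ]]
back [[ 0.6642 -0.1518  0.096 ]
 [ 0.6527 -0.279   0.096 ]]
```

```bash
python3 - <<'E'
from h import *
t=np.mean([snap('top').astype(float) for _ in range(8)],0);s=np.mean([snap('side').astype(float) for _ in range(8)],0)
np.savez('avg0.npz',t=t,s=s)
def up(im,x0,x1,y0,y1,k):
    c=im[y0:y1,x0:x1]; c=np.clip((c-20)*1.7,0,255).astype(np.uint8)
    return cv2.cvtColor(cv2.resize(c,None,fx=k,fy=k,interpolation=cv2.INTER_CUBIC),cv2.COLOR_RGB2BGR)
a=up(t,300,364,148,244,6);b=up(s,215,315,205,275,4)
out=np.zeros((600,800,3),np.uint8);out[:576,:384]=a;out[:280,390:790]=b
c=up(s,200,280,145,215,4);out[290:570,390:710]=c
cv2.imwrite('pics/crop1.png',out)
E
```

```text
(no output)
```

View pics/crop1.png

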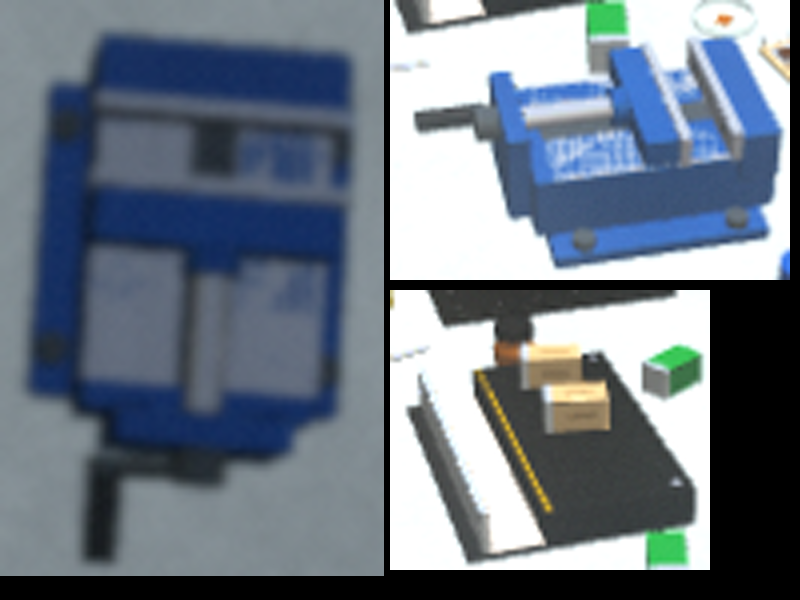

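The enlarged view shows the fixed jaw's plate edge running from (97,109) to (351,128) in the crop. The sliding plate's edge starts at (90,177), the screw at x=205, and the handle at (103,512).

```bash
python3 - <<'E'
from h import *
np.set_printoptions(precision=4,suppress=True)
f=lambda l:np.array([[300+(x+.5)/6-.5,148+(y+.5)/6-.5] for x,y in l])
def pr(n,l,z): 
    p=onz('top',f(l),z);d=p[0]-p[1];print(n,p[:,:2].tolist(),'len',np.linalg.norm(d),'mean',p.mean(0),'ang',np.degrees(np.arctan2(d[1],d[0])))
pr('fixed face',[(97,109),(351,128)],.096)
pr('fixed back',[(102,36),(352,52)],.096)
pr('slide face',[(90,177),(350,191)],.096)
pr('slide back',[(85,240),(340,262)],.096)
pr('screw',[(210,272),(204,412)],.090)
pr('hub',[(200,465),(200,466)],.09)
pr('handle@84',[(106,468),(101,558)],.093)
pr('base L',[(54,88),(32,390)],.01)
g=lambda l:np.array([[215+(x-390+.5)/4-.5,205+(y+.5)/4-.5] for x,y in l])
# handle centre triangulate: side (443,119)
c1,d1=ray('top',f([(103,513)]));c2,d2=ray('side',g([(445,120)]))
A=np.c_[d1[0],-d2[0]];s=np.linalg.lstsq(A,c2-c1,rcond=None)[0];print('handle',c1+d1[0]*s[0],c2+d2[0]*s[1])
E
```

```text
fixed face [[0.6278760751242425, -0.1490771743657667], [0.6169836672402046, -0.2767847294165158]] len 0.12817122987063967 mean [ 0.6224 -0.2129  0.096 ] ang 85.1249382242132
fixed back [[0.6654638259034318, -0.15261509005105572], [0.6560827593563334, -0.2789171354706584]] len 0.1266499549417072 mean [ 0.6608 -0.2158  0.096 ] ang 85.75216405042532
slide face [[0.5931723161856024, -0.1446530219097406], [0.5848434152193656, -0.27497524422770836]] len 0.13058810137680688 mean [ 0.589  -0.2098  0.096 ] ang 86.34319665062355
slide back [[0.5612572840841012, -0.14134247664795532], [0.5489425757007151, -0.2685363061594488]] len 0.12778858442117083 mean [ 0.5551 -0.2049  0.096 ] ang 84.46994814219443
screw [[0.5453570809563213, -0.20427285910613255], [0.47509560658174116, -0.199121466492447]] len 0.07045006477747282 mean [ 0.5102 -0.2017  0.09  ] ang -4.1932779959985504
hub [[0.4487641334040844, -0.19635763563994596], [0.44826822955667645, -0.19634324763103292]] len 0.0004961125282377784 mean [ 0.4485 -0.1964  0.09  ] ang -1.6618967363739592
handle@84 [[0.4475493207919069, -0.14931452801284759], [0.403247001664076, -0.1457890579180258]] len 0.044442371893201806 mean [ 0.4254 -0.1476  0.093 ] ang -4.549869877847363
base L [[0.657087216251236, -0.13624291264918462], [0.4943891175404061, -0.1208317439583329]] len 0.16342636092300666 mean [ 0.5757 -0.1285  0.01  ] ang -5.411054033116225
handle [ 0.427  -0.1515  0.0564] [ 0.4247 -0.1512  0.0562]
```

```bash
cat >> h.py <<'E'
from scipy.spatial.transform import Rotation as Rn
np.set_printoptions(precision=4,suppress=True)
def st():
    o=ctrl.observe();R=Rn.from_rotvec(o['eef_rot']).as_matrix()
    print('t',round(o['clock'],2),'tcp',o['tcp_pos'],'x',R[:,0],'z',R[:,2],'zyaw',np.degrees(np.arctan2(R[1,2],R[0,2])).round(1),'F',o['wrist_force'].round(1),'w',round(o['gripper_width'],3),'q',o['q'].round(2));return o
E
python3 - <<'E'
from h import *
st()
O=np.array([.569,-.2085,0]);u=np.array([.9966,-.082,0]);v=np.array([.082,.9966,0]);z=np.array([0,0,1])
for th in(1.5,1.7,1.9,2.0,2.1,2.2,2.4):
    p=O-.15*u+.05*np.sin(th)*v+(.084+.05*np.cos(th))*z
    print(th,p,'top crop',(proj('top',p)[0]-[300,148])*6,'side crop',(proj('side',p)[0]-[215,205])*4+[390,0], 'gap',28+th*10/6.283)
E
```

```text
t 0.9 tcp [0.2503 0.6269 0.2313] x [ 0.  0. -1.] z [0.3707 0.9287 0.    ] zyaw 68.2 F [ 0.  -0.1 -0. ] w 1.001 q [ 1.15  0.12  1.44  0.    1.58 -0.04]
1.5 [ 0.4236 -0.1465  0.0875] top crop [ 97.7186 514.5866] side crop [438.8637  83.668 ] gap 30.38739455674041
1.7 [ 0.4236 -0.1468  0.0776] top crop [ 96.0608 515.5447] side crop [439.5408  94.0788] gap 30.705713830972464
1.9 [ 0.4234 -0.149   0.0678] top crop [ 98.4059 516.7501] side crop [440.5485 105.6174] gap 31.02403310520452
2.0 [ 0.4232 -0.1509  0.0632] top crop [101.0299 517.4296] side crop [441.1648 111.6807] gap 31.183192742320546
2.1 [ 0.423  -0.1532  0.0588] top crop [104.5776 518.1511] side crop [441.849  117.8687] gap 31.342352379436576
2.2 [ 0.4228 -0.1559  0.0546] top crop [109.0065 518.9073] side crop [442.5948 124.127 ] gap 31.501512016552603
2.4 [ 0.4223 -0.1625  0.0471] top crop [120.3028 520.4939] side crop [444.2452 136.6349] gap 31.819831290784656
```

Request:
{"name": "servo_tool", "arguments": {"slide": [[23, -21, 0], [23, -21, 0], [23, -21, 0], [23, -21, 0], [23, -21, 0]], "dr": [[0, 0, 0.034], [0, 0, 0.034], [0, 0, 0.034], [0, 0, 0.034], [0, 0, 0]], "hand": [1, 1, 1, 1, 1]}}

```text
clock: 1.32
tcp_pos: [0.3661, 0.5208, 0.2314]
eef_rot: [-1.03, 1.313, 1.03]
wrist_force: [-0.2, 0.2, 0.3]
gripper_width: 0.997
```

Request:
{"name": "servo_tool", "arguments": {"slide": [[23, -21, 0], [23, -21, 0], [23, -21, 0], [23, -21, 0], [23, -21, 0]], "dr": [[0, 0, 0], [0, 0, 0], [0, 0, 0], [0, 0, 0], [0, 0, 0]], "hand": [1, 1, 1, 1, 1]}}

```text
clock: 1.73
tcp_pos: [0.4812, 0.4157, 0.2315]
eef_rot: [-1.028, 1.314, 1.028]
wrist_force: [-0.6, 0.3, 0.4]
gripper_width: 0.999
```

Request:
{"name": "servo_tool", "arguments": {"slide": [[22, -20, 0], [22, -20, 0], [22, -20, -20], [22, -20, -20], [22, -20, -20]], "dr": [[0, 0, 0], [0, 0, 0], [0, 0, 0], [0, 0, 0], [0, 0, 0]], "hand": [1, 1, 1, 1, 1]}}

```text
clock: 2.15
tcp_pos: [0.5913, 0.3158, 0.1709]
eef_rot: [-1.028, 1.314, 1.027]
wrist_force: [0.8, 0.3, 0.8]
gripper_width: 0.998
```

Request:
{"name": "servo_tool", "arguments": {"slide": [[0, 0, 0], [0, 0, 0]], "dr": [[0, 0, 0], [0, 0, 0]], "hand": [1, 1]}}

```text
clock: 2.32
tcp_pos: [0.5907, 0.3156, 0.1697]
eef_rot: [-1.026, 1.318, 1.027]
wrist_force: [0.3, 1.2, 0.4]
gripper_width: 1.0
```

```bash
python3 -c "
from h import *
st()"
```

```text
t 2.32 tcp [0.5907 0.3156 0.1697] x [-0.0023 -0.0011 -1.    ] z [ 0.2434  0.9699 -0.0016] zyaw 75.9 F [0.3 1.2 0.4] w 1.0 q [ 0.45  0.13  1.53  0.    1.49 -0.87]
```

Request:
{"name": "servo_tool", "arguments": {"slide": [[0, 0, -30], [0, 0, -30], [0, 0, -30], [0, 0, -20], [0, 0, -8]], "dr": [[0, 0, 0], [0, 0, 0], [0, 0, 0], [0, 0, 0], [0, 0, 0]], "hand": [1, 1, 1, 1, 1]}}

```text
clock: 2.73
tcp_pos: [0.5887, 0.3173, 0.0508]
eef_rot: [-1.028, 1.317, 1.029]
wrist_force: [-0.5, -0.5, -0.4]
gripper_width: 0.996
```

Request:
{"name": "servo_tool", "arguments": {"slide": [[0, 0, 0], [0, 0, 0], [0, 0, 0], [0, 0, 0], [0, 0, 0]], "dr": [[0, 0, 0], [0, 0, 0], [0, 0, 0], [0, 0, 0], [0, 0, 0]], "hand": [0.35, 0.35, 0.3, 0.3, 0.3], "newtons": 30}}

```text
clock: 3.15
tcp_pos: [0.591, 0.3174, 0.0554]
eef_rot: [-1.028, 1.312, 1.027]
wrist_force: [-0.7, 0.5, 6.4]
gripper_width: 0.41
```

Request:
{"name": "servo_tool", "arguments": {"slide": [[0, 0, 0], [0, 0, 0], [0, 0, 0], [0, 0, 0]], "dr": [[0, 0, 0], [0, 0, 0], [0, 0, 0], [0, 0, 0]], "hand": [0.3, 0.3, 0.3, 0.3]}}

```text
clock: 3.48
tcp_pos: [0.5909, 0.3173, 0.0553]
eef_rot: [-1.028, 1.312, 1.027]
wrist_force: [-0.7, 1.1, 6.6]
gripper_width: 0.414
```

```bash
python3 -c "
from h import *
st();snap('top','t1.png');snap('side','s1.png')"
```

```text
t 3.48 tcp [0.5909 0.3173 0.0553] x [ 0.0023  0.0012 -1.    ] z [0.2414 0.9704 0.0018] zyaw 76.0 F [-0.7  1.1  6.6] w 0.414 q [ 0.45  0.2   1.64  0.    1.3  -0.87]
```

Request:
{"name": "servo_tool", "arguments": {"slide": [[0, 0, 6], [-11, 0, 0], [-18, 0, 0], [-18, 0, 0], [-18, 0, 0]], "dr": [[0, 0, 0], [0, 0, 0.065], [0, 0, 0.065], [0, 0, 0.065], [0, 0, 0.062]], "hand": [0.3, 0.3, 0.3, 0.3, 0.3]}}

```text
clock: 4.0
tcp_pos: [0.5247, 0.3168, 0.06]
eef_rot: [-1.221, 1.201, 1.221]
wrist_force: [-0.9, 0.8, -2.0]
gripper_width: 0.414
```

Request:
{"name": "servo_tool", "arguments": {"slide": [[0, 0, 0], [0, 0, 0], [0, 0, 0]], "dr": [[0, 0, 0], [0, 0, 0], [0, 0, 0]], "hand": [0.3, 0.3, 0.3]}}

```text
clock: 4.25
tcp_pos: [0.5259, 0.317, 0.0601]
eef_rot: [-1.218, 1.202, 1.218]
wrist_force: [0.3, -0.1, -1.7]
gripper_width: 0.414
```

```bash
cat >> h.py <<'E'
def up(im,x0,x1,y0,y1,k):
    c=im[y0:y1,x0:x1].astype(float); c=np.clip((c-10)*1.6,0,255).astype(np.uint8)
    return cv2.cvtColor(cv2.resize(c,None,fx=k,fy=k,interpolation=cv2.INTER_CUBIC),cv2.COLOR_RGB2BGR)
def look(fn,tw,sw):
    a=up(snap('top'),*tw);b=up(snap('side'),*sw)
    o=np.zeros((max(a.shape[0],b.shape[0]),a.shape[1]+b.shape[1],3),np.uint8)
    o[:a.shape[0],:a.shape[1]]=a;o[:b.shape[0],a.shape[1]:]=b;cv2.imwrite('pics/'+fn,o)
E
python3 -c "
from h import *
st();look('l2.png',(140,260,150,240,3.3),(190,290,130,230,4))"
```

```text
t 4.25 tcp [0.5259 0.317  0.0601] x [ 0.001   0.0004 -1.    ] z [-0.0121  0.9999  0.0004] zyaw 90.7 F [ 0.3 -0.1 -1.7] w 0.414 q [ 0.5   0.08  1.76 -0.    1.3  -1.08]
```

View pics/l2.png

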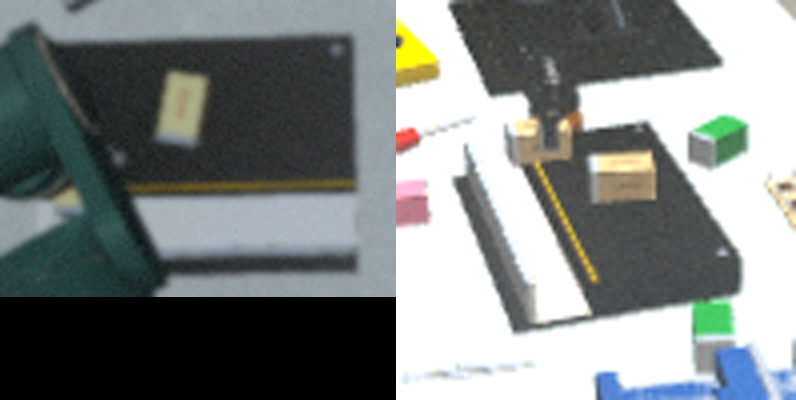

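The top view shows the arm covering the grip, and the side view shows the carrier held and aligned, with its base over the yellow edge at about (520,140). I'll lower it, release, go behind and push.

Request:
{"name": "servo_tool", "arguments": {"slide": [[0, 0, -2], [0, 0, -2], [0, 0, 0], [0, 0, 0], [0, 0, 0]], "dr": [[0, 0, 0], [0, 0, 0], [0, 0, 0], [0, 0, 0], [0, 0, 0]], "hand": [0.3, 0.3, 0.75, 0.75, 0.75]}}

```text
clock: 4.77
tcp_pos: [0.5254, 0.3169, 0.0552]
eef_rot: [-1.219, 1.203, 1.219]
wrist_force: [-0.1, 0.2, -0.4]
gripper_width: 0.747
```

Request:
{"name": "servo_tool", "arguments": {"slide": [[0, 0, 10], [0, 0, 30], [0, 0, 30], [25, 0, 0], [30, 0, 0]], "dr": [[0, 0, 0], [0, 0, 0], [0, 0, 0], [0, 0, 0], [0, 0, 0]], "hand": [0.75, 0.75, 0.75, 0, 0]}}

```text
clock: 5.18
tcp_pos: [0.581, 0.3177, 0.1295]
eef_rot: [-1.22, 1.197, 1.218]
wrist_force: [-0.3, 0.7, -0.9]
gripper_width: 0.475
```

Request:
{"name": "servo_tool", "arguments": {"slide": [[0, 0, 0], [0, 0, 0], [0, 0, -20], [0, 0, -25], [0, 0, -20]], "dr": [[0, 0, 0], [0, 0, 0], [0, 0, 0], [0, 0, 0], [0, 0, 0]], "hand": [0, 0, 0, 0, 0]}}

```text
clock: 5.6
tcp_pos: [0.5795, 0.3169, 0.0596]
eef_rot: [-1.219, 1.203, 1.219]
wrist_force: [-0.3, -0.1, -1.0]
gripper_width: 0.002
```

```bash
python3 -c "
from h import *
st();look('l3.png',(140,260,150,240,3.3),(190,290,130,230,4))"
```

```text
t 5.6 tcp [0.5795 0.3169 0.0596] x [-0.0001  0.0001 -1.    ] z [-0.0134  0.9999  0.0001] zyaw 90.8 F [-0.3 -0.1 -1. ] w 0.002 q [ 0.46  0.18  1.65  0.    1.31 -1.12]
```

View pics/l3.png

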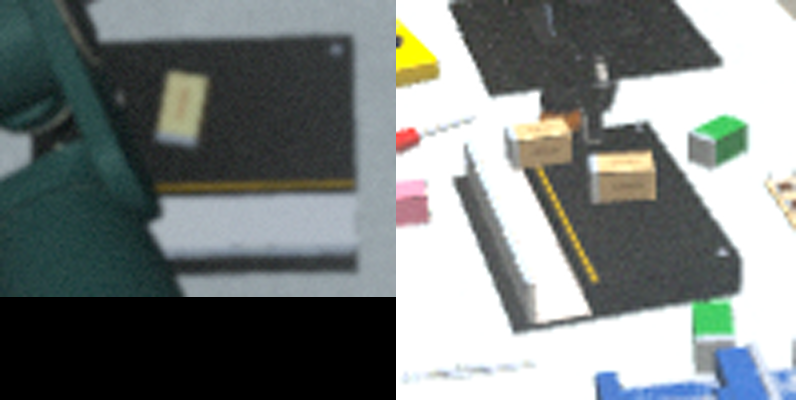

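Carrier A is overhanging and still flat, with the closed fingers behind it. Now I'll push.

Request:
{"name": "servo_tool", "arguments": {"slide": [[-8, 0, 0], [-6, 0, 0], [-6, 0, 0], [-6, 0, 0], [-6, 0, 0]], "dr": [[0, 0, 0], [0, 0, 0], [0, 0, 0], [0, 0, 0], [0, 0, 0]], "hand": [0, 0, 0, 0, 0]}}

```text
clock: 6.12
tcp_pos: [0.5478, 0.3171, 0.0615]
eef_rot: [-1.219, 1.201, 1.218]
wrist_force: [0.7, -0.6, 0.8]
gripper_width: 0.002
```

Request:
{"name": "servo_tool", "arguments": {"slide": [[-6, 0, 0], [-6, 0, 0], [-6, 0, 0], [-5, 0, 0], [0, 0, 0]], "dr": [[0, 0, 0], [0, 0, 0], [0, 0, 0], [0, 0, 0], [0, 0, 0]], "hand": [0, 0, 0, 0, 0]}}

```text
clock: 6.53
tcp_pos: [0.5244, 0.317, 0.0603]
eef_rot: [-1.219, 1.203, 1.219]
wrist_force: [-0.2, 0.0, -0.0]
gripper_width: -0.001
```

```bash
python3 -c "
from h import *
st();look('l4.png',(140,260,150,240,3.3),(190,290,130,230,4))"
```

```text
t 6.53 tcp [0.5244 0.317  0.0603] x [-0.0003 -0.     -1.    ] z [-0.0136  0.9999 -0.    ] zyaw 90.8 F [-0.2  0.  -0. ] w -0.001 q [ 0.5   0.08  1.76  0.    1.3  -1.08]
```

View pics/l4.png

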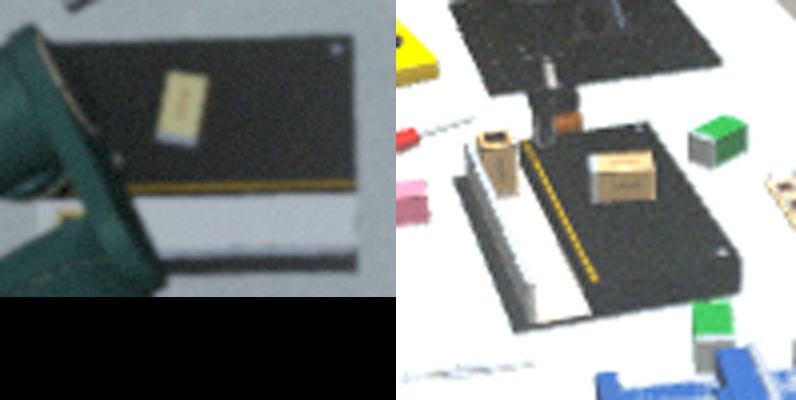

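Carrier A now stands in the channel at side crop (497,160), window up. Carrier B has not moved, so I'll do the same with it.

Request:
{"name": "servo_tool", "arguments": {"slide": [[0, 0, 35], [0, 0, 40], [22, -33, 0], [23, -33, 0], [23, -33, 0]], "dr": [[0, 0, 0], [0, 0, -0.05], [0, 0, -0.05], [0, 0, -0.05], [0, 0, -0.05]], "hand": [0, 0.9, 0.9, 0.9, 0.9]}}

```text
clock: 7.05
tcp_pos: [0.5943, 0.217, 0.1363]
eef_rot: [-1.07, 1.291, 1.069]
wrist_force: [0.2, -0.7, -1.2]
gripper_width: 0.565
```

Request:
{"name": "servo_tool", "arguments": {"slide": [[0, 0, 0], [0, 0, -25], [0, 0, -30], [0, 0, -24], [0, 0, 0]], "dr": [[0, 0, 0], [0, 0, 0], [0, 0, 0], [0, 0, 0], [0, 0, 0]], "hand": [0.9, 0.9, 0.9, 0.9, 0.9]}}

```text
clock: 7.47
tcp_pos: [0.5912, 0.2169, 0.0509]
eef_rot: [-1.069, 1.299, 1.073]
wrist_force: [-0.5, 0.1, -1.7]
gripper_width: 0.903
```

Request:
{"name": "servo_tool", "arguments": {"slide": [[0, 0, 0], [0, 0, 0], [0, 0, 0], [0, 0, 0], [0, 0, 0]], "dr": [[0, 0, 0], [0, 0, 0], [0, 0, 0], [0, 0, 0], [0, 0, 0]], "hand": [0.3, 0.3, 0.3, 0.3, 0.3]}}

```text
clock: 7.88
tcp_pos: [0.5942, 0.2182, 0.0584]
eef_rot: [-1.071, 1.289, 1.069]
wrist_force: [-1.0, -0.2, 8.1]
gripper_width: 0.414
```

Request:
{"name": "servo_tool", "arguments": {"slide": [[0, 0, 0], [0, 0, 0], [0, 0, 3]], "dr": [[0, 0, 0], [0, 0, 0], [0, 0, 0]], "hand": [0.3, 0.3, 0.3]}}

```text
clock: 8.13
tcp_pos: [0.5935, 0.2181, 0.0602]
eef_rot: [-1.071, 1.291, 1.07]
wrist_force: [0.1, 0.2, -2.7]
gripper_width: 0.416
```

```bash
python3 -c "
from h import *
st()"
```

```text
t 8.13 tcp [0.5935 0.2181 0.0602] x [ 0.0011  0.0004 -1.    ] z [0.1856 0.9826 0.0006] zyaw 79.3 F [ 0.1  0.2 -2.7] w 0.416 q [ 0.31  0.12  1.72  0.    1.3  -1.07]
```

Request:
{"name": "servo_tool", "arguments": {"slide": [[-8, 0, 2], [-18, 0, 0], [-20, 0, 0], [-22, 0, 0], [0, 0, 0]], "dr": [[0, 0, 0.05], [0, 0, 0.05], [0, 0, 0.05], [0, 0, 0.05], [0, 0, 0]], "hand": [0.3, 0.3, 0.3, 0.3, 0.3]}}

```text
clock: 8.55
tcp_pos: [0.5226, 0.218, 0.0616]
eef_rot: [-1.221, 1.202, 1.223]
wrist_force: [-0.3, 0.0, -1.9]
gripper_width: 0.413
```

Request:
{"name": "servo_tool", "arguments": {"slide": [[0, 0, 0], [0, 0, -3], [0, 0, -2], [0, 0, 0], [0, 0, 0]], "dr": [[0, 0, 0], [0, 0, 0], [0, 0, 0], [0, 0, 0], [0, 0, 0]], "hand": [0.3, 0.3, 0.3, 0.75, 0.75]}}

```text
clock: 8.97
tcp_pos: [0.526, 0.2179, 0.0565]
eef_rot: [-1.219, 1.203, 1.218]
wrist_force: [0.3, 0.3, -0.1]
gripper_width: 0.685
```

Request:
{"name": "servo_tool", "arguments": {"slide": [[0, 0, 0], [0, 0, 10], [0, 0, 30], [0, 0, 30], [25, 0, 0]], "dr": [[0, 0, 0], [0, 0, 0], [0, 0, 0], [0, 0, 0], [0, 0, 0]], "hand": [0.75, 0.75, 0.75, 0.75, 0]}}

```text
clock: 9.38
tcp_pos: [0.5506, 0.2188, 0.1338]
eef_rot: [-1.221, 1.196, 1.216]
wrist_force: [-0.2, 0.1, 1.4]
gripper_width: 0.627
```

Request:
{"name": "servo_tool", "arguments": {"slide": [[30, 0, 0], [0, 0, 0], [0, 0, -20], [0, 0, -25], [0, 0, -20]], "dr": [[0, 0, 0], [0, 0, 0], [0, 0, 0], [0, 0, 0], [0, 0, 0]], "hand": [0, 0, 0, 0, 0]}}

```text
clock: 9.8
tcp_pos: [0.5803, 0.2178, 0.0605]
eef_rot: [-1.219, 1.203, 1.219]
wrist_force: [0.0, 0.2, -0.4]
gripper_width: 0.0
```

Request:
{"name": "servo_tool", "arguments": {"slide": [[-8, 0, 0], [-6, 0, 0], [-6, 0, 0], [-6, 0, 0], [-6, 0, 0]], "dr": [[0, 0, 0], [0, 0, 0], [0, 0, 0], [0, 0, 0], [0, 0, 0]], "hand": [0, 0, 0, 0, 0]}}

```text
clock: 10.22
tcp_pos: [0.5482, 0.2182, 0.0631]
eef_rot: [-1.22, 1.201, 1.218]
wrist_force: [1.1, -0.0, 0.6]
gripper_width: 0.002
```

Request:
{"name": "servo_tool", "arguments": {"slide": [[-6, 0, 0], [-6, 0, 0], [-6, 0, 0], [-5, 0, 0], [0, 0, 0]], "dr": [[0, 0, 0], [0, 0, 0], [0, 0, 0], [0, 0, 0], [0, 0, 0]], "hand": [0, 0, 0, 0, 0]}}

```text
clock: 10.63
tcp_pos: [0.5244, 0.2179, 0.0613]
eef_rot: [-1.219, 1.203, 1.219]
wrist_force: [0.7, -0.1, -1.0]
gripper_width: 0.001
```

```bash
python3 -c "
from h import *
st();look('l5.png',(140,260,150,240,3.3),(190,290,130,230,4))"
```

```text
t 10.63 tcp [0.5244 0.2179 0.0613] x [-0.0002 -0.     -1.    ] z [-0.0135  0.9999 -0.    ] zyaw 90.8 F [ 0.7 -0.1 -1. ] w 0.001 q [ 0.35 -0.02  1.86  0.    1.3  -1.24]
```

View pics/l5.png

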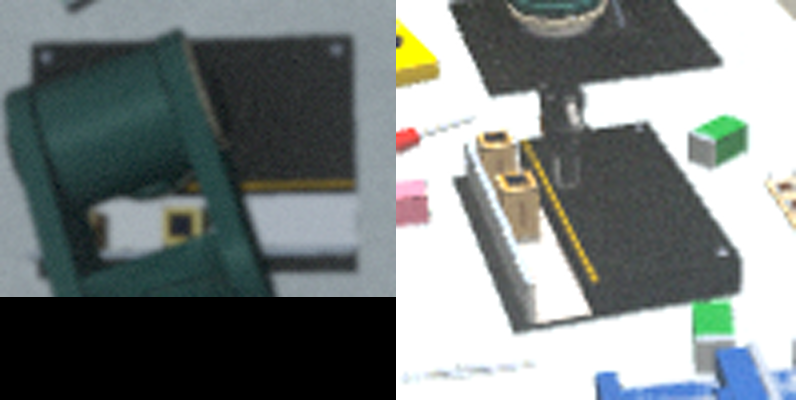

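Both carriers stand in the channel with windows up. They show at side crop (497,150) and (519,195), and the second at top crop (183,226). Next is the crank.

Request:
{"name": "servo_tool", "arguments": {"slide": [[0, 0, 35], [0, 0, 35], [0, 0, 35], [-5, -30, 35], [-10, -37, 0]], "dr": [[0, 0, 0], [0, 0, -0.032], [0, 0, -0.032], [0, 0, -0.032], [0, 0, 0]], "hand": [0, 0.5, 0.5, 0.5, 0.5]}}

```text
clock: 11.15
tcp_pos: [0.5128, 0.1551, 0.2044]
eef_rot: [-1.15, 1.24, 1.144]
wrist_force: [2.1, -0.7, 0.8]
gripper_width: 0.497
```

Request:
{"name": "servo_tool", "arguments": {"slide": [[-11, -38, 0], [-11, -38, 0], [-11, -38, 0], [-11, -38, 0], [-11, -38, 0]], "dr": [[0, 0, 0], [0, 0, 0], [0, 0, 0], [0, 0, 0], [0, 0, 0]], "hand": [0.5, 0.5, 0.5, 0.5, 0.5]}}

```text
clock: 11.57
tcp_pos: [0.4551, -0.0376, 0.198]
eef_rot: [-1.149, 1.247, 1.148]
wrist_force: [0.7, -0.8, -0.1]
gripper_width: 0.5
```

Request:
{"name": "servo_tool", "arguments": {"slide": [[-11, -38, 0], [-11, -38, 0], [-10, -37, -25], [0, 0, -30], [0, 0, 0]], "dr": [[0, 0, 0], [0, 0, 0], [0, 0, 0], [0, 0, 0], [0, 0, 0]], "hand": [0.5, 0.5, 0.5, 0.5, 0.5]}}

```text
clock: 11.98
tcp_pos: [0.4225, -0.1468, 0.1403]
eef_rot: [-1.141, 1.251, 1.15]
wrist_force: [-0.2, 1.8, -1.8]
gripper_width: 0.5
```

Request:
{"name": "servo_tool", "arguments": {"slide": [[0, 0, 0], [0, 0, 0]], "dr": [[0, 0, 0], [0, 0, 0]], "hand": [0.5, 0.5]}}

```text
clock: 12.15
tcp_pos: [0.4253, -0.1453, 0.1465]
eef_rot: [-1.149, 1.246, 1.148]
wrist_force: [0.8, -0.7, 0.2]
gripper_width: 0.5
```

```bash
python3 - <<'E'
from h import *
st()
t=np.mean([snap('top') for _ in range(4)],0);s=np.mean([snap('side') for _ in range(4)],0)
np.savez('avg1.npz',t=t,s=s)
b=np.load('avg0.npz')['s']
# carriers: window (dark/gold) tops in top view; carrier colours
cv2.imwrite('pics/l6.png',np.hstack([up(t,140,260,195,255,3.3),up(s,215,315,205,265,4)[:198]]))
E
```

```text
t 12.15 tcp [ 0.4253 -0.1453  0.1465] x [ 0.0008 -0.0002 -1.    ] z [ 0.0819  0.9966 -0.0001] zyaw 85.3 F [ 0.8 -0.7  0.2] w 0.5 q [-0.39 -0.36  2.01  0.    1.49 -1.87]
```

View pics/l6.png

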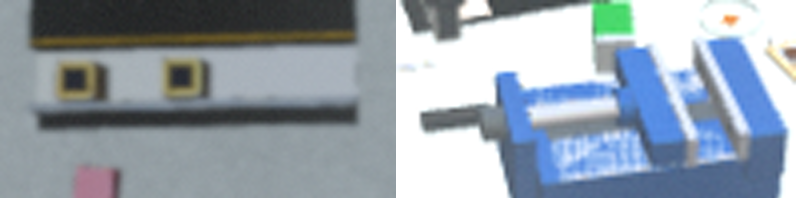

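Both carriers stand in the channel, with window tops at crop (79,80) and (185,78). I'll descend and grip the handle.

Request:
{"name": "servo_tool", "arguments": {"slide": [[-3, -7, -25], [0, 0, -30], [0, 0, -30], [0, 0, -22], [0, 0, 0]], "dr": [[0, 0, 0], [0, 0, 0], [0, 0, 0], [0, 0, 0], [0, 0, 0]], "hand": [0.5, 0.5, 0.5, 0.5, 0.5]}}

```text
clock: 12.97
tcp_pos: [0.4196, -0.1518, 0.0339]
eef_rot: [-1.144, 1.25, 1.153]
wrist_force: [-0.2, 0.6, -1.8]
gripper_width: 0.498
```

Request:
{"name": "servo_tool", "arguments": {"slide": [[0, 0, 0], [0, 0, 0], [0, 0, 0], [0, 0, 0], [0, 0, 0]], "dr": [[0, 0, 0], [0, 0, 0], [0, 0, 0], [0, 0, 0], [0, 0, 0]], "hand": [0.5, 0.1, 0.1, 0.1, 0.1], "newtons": 50}}

```text
clock: 13.38
tcp_pos: [0.4225, -0.153, 0.0394]
eef_rot: [-1.15, 1.246, 1.146]
wrist_force: [2.9, -0.0, 2.7]
gripper_width: 0.194
```

```bash
python3 - <<'E'
from h import *
st()
p=np.array([[140+79.5/3.3-.5,195+80.5/3.3-.5],[140+185.5/3.3-.5,195+78.5/3.3-.5]])
print(p,onz('top',p,.074))
E
```

```text
t 13.38 tcp [ 0.4225 -0.153   0.0394] x [ 0.0023 -0.0009 -1.    ] z [ 0.0827  0.9966 -0.0007] zyaw 85.3 F [ 2.9 -0.   2.7] w 0.194 q [-0.4  -0.28  2.13  0.    1.29 -1.89]
[[163.5909 218.8939]
 [195.7121 218.2879]] [[0.4726 0.3143 0.074 ]
 [0.4738 0.2159 0.074 ]]
```

Request:
{"name": "servo_tool", "arguments": {"slide": [[-1.5, -18, -18.5], [-2, -24.8, -7.1], [-2.1, -25, 6.4], [-1.5, -18.4, 18], [-0.6, -7.1, 24.9]], "dr": [[0, 0, 0], [0, 0, 0], [0, 0, 0], [0, 0, 0], [0, 0, 0]], "hand": [0.1, 0.1, 0.1, 0.1, 0.1]}}

```text
clock: 13.8
tcp_pos: [0.4135, -0.2461, 0.0616]
eef_rot: [-1.144, 1.246, 1.15]
wrist_force: [13.0, 26.7, -3.8]
gripper_width: 0.191
```

Request:
{"name": "servo_tool", "arguments": {"slide": [[0, 0, 0], [0, 0, 0]], "dr": [[0, 0, 0], [0, 0, 0]], "hand": [0.1, 0.1]}}

```text
clock: 13.97
tcp_pos: [0.4138, -0.2458, 0.0628]
eef_rot: [-1.146, 1.247, 1.148]
wrist_force: [-2.3, 6.3, 2.1]
gripper_width: 0.193
```

Request:
{"name": "servo_tool", "arguments": {"slide": [[0.5, 6.4, 25.1], [1.5, 18, 18.5], [2, 24.8, 7.1], [2.1, 25, -6.4], [1.5, 18.4, -18]], "dr": [[0, 0, 0], [0, 0, 0], [0, 0, 0], [0, 0, 0], [0, 0, 0]], "hand": [0.1, 0.1, 0.1, 0.1, 0.1]}}

```text
clock: 14.38
tcp_pos: [0.4215, -0.1527, 0.091]
eef_rot: [-1.149, 1.248, 1.146]
wrist_force: [-5.9, -12.5, -2.6]
gripper_width: 0.19
```

Request:
{"name": "servo_tool", "arguments": {"slide": [[0.6, 7.1, -24.9], [-0.5, -6.4, -25.1], [0, 0, 0], [0, 0, 0]], "dr": [[0, 0, 0], [0, 0, 0], [0, 0, 0], [0, 0, 0]], "hand": [0.1, 0.1, 0.1, 0.1]}}

```text
clock: 14.72
tcp_pos: [0.421, -0.1535, 0.0376]
eef_rot: [-1.148, 1.25, 1.148]
wrist_force: [-5.3, -5.2, -1.2]
gripper_width: 0.191
```

```bash
python3 -c "
from h import *
st()"
```

```text
t 14.72 tcp [ 0.421  -0.1535  0.0376] x [-0.0018 -0.0016 -1.    ] z [ 0.0826  0.9966 -0.0018] zyaw 85.3 F [-5.3 -5.2 -1.2] w 0.191 q [-0.41 -0.27  2.13 -0.    1.29 -1.89]
```

One turn went smoothly. Here is the second.

Request:
{"name": "servo_tool", "arguments": {"slide": [[-1.5, -18, -18.5], [-2, -24.8, -7.1], [-2.1, -25, 6.4], [-1.5, -18.4, 18], [-0.6, -7.1, 24.9]], "dr": [[0, 0, 0], [0, 0, 0], [0, 0, 0], [0, 0, 0], [0, 0, 0]], "hand": [0.1, 0.1, 0.1, 0.1, 0.1]}}

```text
clock: 15.13
tcp_pos: [0.4127, -0.2461, 0.061]
eef_rot: [-1.143, 1.247, 1.152]
wrist_force: [7.5, 26.3, -4.7]
gripper_width: 0.19
```

Request:
{"name": "servo_tool", "arguments": {"slide": [[0.5, 6.4, 25.1], [1.5, 18, 18.5], [2, 24.8, 7.1], [2.1, 25, -6.4], [1.5, 18.4, -18]], "dr": [[0, 0, 0], [0, 0, 0], [0, 0, 0], [0, 0, 0], [0, 0, 0]], "hand": [0.1, 0.1, 0.1, 0.1, 0.1]}}

```text
clock: 15.55
tcp_pos: [0.4215, -0.1527, 0.0907]
eef_rot: [-1.149, 1.248, 1.146]
wrist_force: [-4.2, -14.4, -3.3]
gripper_width: 0.19
```

Request:
{"name": "servo_tool", "arguments": {"slide": [[0.6, 7.1, -24.9], [-0.5, -6.4, -25.1], [0, 0, 0], [0, 0, 0], [0, 0, 0]], "dr": [[0, 0, 0], [0, 0, 0], [0, 0, 0], [0, 0, 0], [0, 0, 0]], "hand": [0.1, 0.1, 0.1, 0.1, 0.5]}}

```text
clock: 15.97
tcp_pos: [0.4215, -0.1529, 0.0381]
eef_rot: [-1.148, 1.248, 1.148]
wrist_force: [-0.2, 0.1, -0.2]
gripper_width: 0.321
```

Request:
{"name": "servo_tool", "arguments": {"slide": [[0, 0, 0], [0, 0, 0], [0, 0, 30], [0, 0, 35], [0, 0, 35]], "dr": [[0, 0, 0], [0, 0, 0], [0, 0, 0], [0, 0, 0], [0, 0, 0]], "hand": [0.5, 0.5, 0.5, 0.5, 0.5]}}

```text
clock: 16.38
tcp_pos: [0.4212, -0.1525, 0.1392]
eef_rot: [-1.147, 1.247, 1.149]
wrist_force: [0.4, -1.0, 0.1]
gripper_width: 0.501
```

```bash
python3 - <<'E'
from h import *
st()
t=np.mean([snap('top') for _ in range(4)],0);s=np.mean([snap('side') for _ in range(4)],0)
o=np.zeros((480,790,3),np.uint8)
o[:480,:320]=up(t,300,364,148,244,5);o[:280,325:725]=up(s,215,315,205,275,4)
a=up(t,140,280,195,255,3.3);o[282:480,325:325+a.shape[1]]=a
cv2.imwrite('pics/l7.png',o)
E
```

```text
t 16.38 tcp [ 0.4212 -0.1525  0.1392] x [-0.0008  0.0005 -1.    ] z [0.0826 0.9966 0.0004] zyaw 85.3 F [ 0.4 -1.   0.1] w 0.501 q [-0.4  -0.36  2.03  0.    1.48 -1.89]
```

View pics/l7.png

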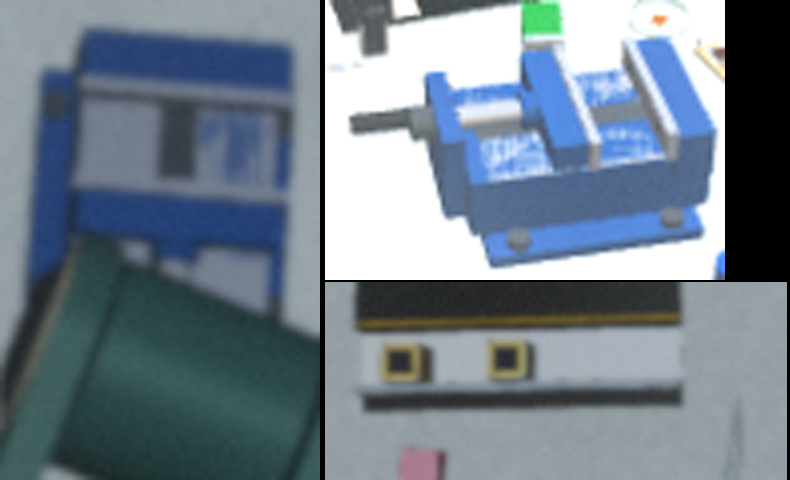

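The jaw gap is now about 51 mm and the carriers still stand at about (400,362) and (508,360). I'll go to carrier B.

Request:
{"name": "servo_tool", "arguments": {"slide": [[5, 35, 15], [5, 37, 15], [5, 37, 0], [5, 37, 0], [5, 37, 0]], "dr": [[0, 0, 0.03], [0, 0, 0.03], [0, 0, 0.034], [0, 0, 0], [0, 0, 0]], "hand": [0.5, 0.8, 0.8, 0.8, 0.8]}}

```text
clock: 17.2
tcp_pos: [0.4463, 0.032, 0.1675]
eef_rot: [-1.217, 1.204, 1.218]
wrist_force: [0.5, 0.3, 0.4]
gripper_width: 0.801
```

Request:
{"name": "servo_tool", "arguments": {"slide": [[5, 37, 0], [5, 37, 0], [6, 37, 0], [6, 37, 0], [6, 37, 0]], "dr": [[0, 0, 0], [0, 0, 0], [0, 0, 0], [0, 0, 0], [0, 0, 0]], "hand": [0.8, 0.8, 0.8, 0.8, 0.8]}}

```text
clock: 17.62
tcp_pos: [0.4742, 0.2173, 0.1671]
eef_rot: [-1.218, 1.205, 1.218]
wrist_force: [1.1, -0.9, 0.4]
gripper_width: 0.8
```

Request:
{"name": "servo_tool", "arguments": {"slide": [[0, 0, -20], [0, 0, -30], [0, 0, -20], [0, 0, 0], [0, 0, 0]], "dr": [[0, 0, 0], [0, 0, 0], [0, 0, 0], [0, 0, 0], [0, 0, 0]], "hand": [0.8, 0.8, 0.8, 0.8, 0.8]}}

```text
clock: 18.03
tcp_pos: [0.474, 0.215, 0.097]
eef_rot: [-1.217, 1.207, 1.219]
wrist_force: [0.6, -0.2, 0.8]
gripper_width: 0.803
```

```bash
python3 -c "
from h import *
st()"
```

```text
t 18.03 tcp [0.474 0.215 0.097] x [-0.0026 -0.001  -1.    ] z [-0.0112  0.9999 -0.001 ] zyaw 90.6 F [ 0.6 -0.2  0.8] w 0.803 q [ 0.38 -0.15  1.93  0.    1.37 -1.21]
```

Request:
{"name": "servo_tool", "arguments": {"slide": [[0, 0, -20], [0, 0, -20], [0, 0, -9], [0, 0, 0], [0, 0, 0]], "dr": [[0, 0, 0], [0, 0, 0], [0, 0, 0], [0, 0, 0], [0, 0, 0]], "hand": [0.8, 0.8, 0.8, 0.8, 0.3], "newtons": 60}}

```text
clock: 18.45
tcp_pos: [0.4751, 0.2153, 0.0501]
eef_rot: [-1.217, 1.203, 1.217]
wrist_force: [-1.1, 0.5, 0.7]
gripper_width: 0.675
```

Request:
{"name": "servo_tool", "arguments": {"slide": [[0, 0, 0], [0, 0, 0], [0, 0, 0], [0, 0, 0], [0, 0, 0]], "dr": [[0, 0, 0], [0, 0, 0], [0, 0, 0], [0, 0, 0], [0, 0, 0]], "hand": [0.3, 0.3, 0.3, 0.3, 0.3]}}

```text
clock: 18.87
tcp_pos: [0.4754, 0.2155, 0.0507]
eef_rot: [-1.218, 1.202, 1.216]
wrist_force: [-1.2, -1.5, 6.6]
gripper_width: 0.41
```

Request:
{"name": "servo_tool", "arguments": {"slide": [[0, 0, 20], [0, 0, 30], [0, 0, 35], [0, 0, 35], [0, 0, 0]], "dr": [[0, 0, 0], [0, 0, 0], [0, 0, 0], [0, 0, 0], [0, 0, 0]], "hand": [0.3, 0.3, 0.3, 0.3, 0.3]}}

```text
clock: 19.28
tcp_pos: [0.4767, 0.216, 0.1771]
eef_rot: [-1.219, 1.195, 1.212]
wrist_force: [0.9, 0.7, -0.5]
gripper_width: 0.406
```

```bash
python3 -c "
from h import *
st()"
```

```text
t 19.28 tcp [0.4767 0.216  0.1771] x [ 0.0089  0.0035 -1.    ] z [-0.0112  0.9999  0.0034] zyaw 90.6 F [ 0.9  0.7 -0.5] w 0.406 q [ 0.38 -0.21  1.84 -0.    1.5  -1.21]
```

Request:
{"name": "servo_tool", "arguments": {"slide": [[6, -22, 0], [9, -34, 0], [9, -34, 0], [9, -34, 0], [9, -34, 0]], "dr": [[0, 0, 0], [0, 0, -0.031], [0, 0, -0.031], [0, 0, -0.031], [0, 0, 0]], "hand": [0.3, 0.3, 0.3, 0.3, 0.3]}}

```text
clock: 19.7
tcp_pos: [0.5168, 0.0557, 0.1696]
eef_rot: [-1.148, 1.247, 1.147]
wrist_force: [0.7, 0.9, -3.4]
gripper_width: 0.409
```

Request:
{"name": "servo_tool", "arguments": {"slide": [[9, -34, 0], [9, -34, 0], [9, -34, 0], [9, -34, 0], [9, -34, 0]], "dr": [[0, 0, 0], [0, 0, 0], [0, 0, 0], [0, 0, 0], [0, 0, 0]], "hand": [0.3, 0.3, 0.3, 0.3, 0.3]}}

```text
clock: 20.12
tcp_pos: [0.5618, -0.1147, 0.1695]
eef_rot: [-1.149, 1.246, 1.148]
wrist_force: [1.1, 0.3, -3.2]
gripper_width: 0.409
```

Request:
{"name": "servo_tool", "arguments": {"slide": [[9, -34, 0], [9, -34, 0], [9, -34, 0], [8, -32, 0], [0, 0, 0]], "dr": [[0, 0, 0], [0, 0, 0], [0, 0, 0], [0, 0, 0], [0, 0, 0]], "hand": [0.3, 0.3, 0.3, 0.3, 0.3]}}

```text
clock: 20.53
tcp_pos: [0.5971, -0.2516, 0.1688]
eef_rot: [-1.147, 1.249, 1.146]
wrist_force: [0.4, 0.0, -1.9]
gripper_width: 0.404
```

Request:
{"name": "servo_tool", "arguments": {"slide": [[0, 0, -15], [0, 0, -15], [0, 0, 0], [0, 0, 0], [0, 0, 0]], "dr": [[0, 0, 0], [0, 0, 0], [0, 0, 0], [0, 0, 0], [0, 0, 0]], "hand": [0.3, 0.3, 0.3, 0.3, 0.3]}}

```text
clock: 20.95
tcp_pos: [0.5966, -0.2459, 0.1391]
eef_rot: [-1.149, 1.246, 1.15]
wrist_force: [0.1, 0.2, -0.8]
gripper_width: 0.41
```

```bash
python3 - <<'E'
from h import *
st()
t=np.mean([snap('top') for _ in range(3)],0);s=np.mean([snap('side') for _ in range(3)],0)
o=np.zeros((480,790,3),np.uint8)
o[:480,:320]=up(t,300,364,148,244,5);o[:400,325:725]=up(s,215,315,175,275,4)
cv2.imwrite('pics/l8.png',o)
E
```

```text
t 20.95 tcp [ 0.5966 -0.2459  0.1391] x [-0.0001  0.0001 -1.    ] z [0.0807 0.9967 0.0001] zyaw 85.4 F [ 0.1  0.2 -0.8] w 0.41 q [-0.43  0.09  1.62  0.    1.43 -1.92]
```

View pics/l8.png

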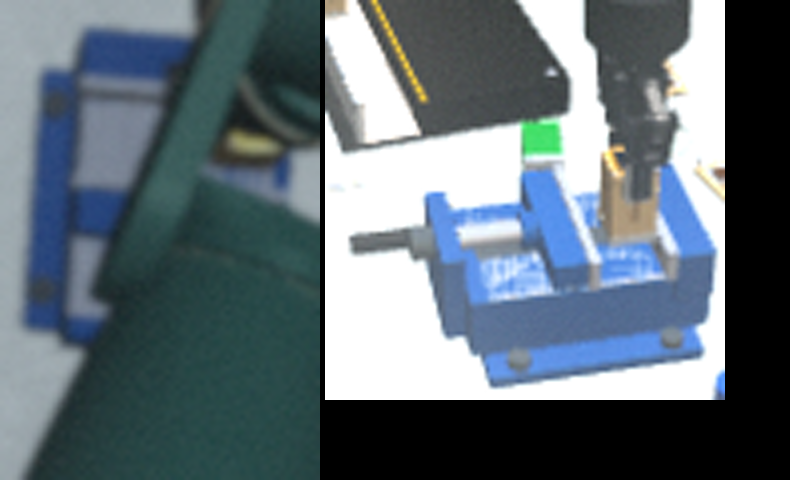

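The side view shows the carrier upright over the jaw gap, at about (632,205). I'll lower it with force checks.

Request:
{"name": "servo_tool", "arguments": {"slide": [[0, 0, -8], [0, 0, -8], [0, 0, -8], [0, 0, 0], [0, 0, 0]], "dr": [[0, 0, 0], [0, 0, 0], [0, 0, 0], [0, 0, 0], [0, 0, 0]], "hand": [0.3, 0.3, 0.3, 0.3, 0.3]}}

```text
clock: 21.67
tcp_pos: [0.5963, -0.2466, 0.1139]
eef_rot: [-1.148, 1.247, 1.15]
wrist_force: [0.2, -0.2, -2.0]
gripper_width: 0.415
```

Request:
{"name": "servo_tool", "arguments": {"slide": [[0, 0, -2], [0, 0, -2], [0, 0, 0], [0, 0, 0]], "dr": [[0, 0, 0], [0, 0, 0], [0, 0, 0], [0, 0, 0]], "hand": [0.3, 0.3, 0.3, 0.3]}}

```text
clock: 22.0
tcp_pos: [0.5967, -0.2468, 0.1111]
eef_rot: [-1.149, 1.247, 1.149]
wrist_force: [-0.2, -0.4, -2.2]
gripper_width: 0.406
```

```bash
python3 -c "
from h import *
st()"
```

```text
t 22.0 tcp [ 0.5967 -0.2468  0.1111] x [ 0.0002 -0.0001 -1.    ] z [ 0.0817  0.9967 -0.0001] zyaw 85.3 F [-0.2 -0.4 -2.2] w 0.406 q [-0.43  0.11  1.65  0.    1.39 -1.92]
```

Request:
{"name": "servo_tool", "arguments": {"slide": [[0, 0, -2], [0, 0, 0], [0, 0, 0]], "dr": [[0, 0, 0], [0, 0, 0], [0, 0, 0]], "hand": [0.3, 0.3, 0.3]}}

```text
clock: 22.25
tcp_pos: [0.5971, -0.2469, 0.1108]
eef_rot: [-1.15, 1.246, 1.147]
wrist_force: [-3.8, 2.9, 11.1]
gripper_width: 0.407
```

Request:
{"name": "servo_tool", "arguments": {"slide": [[0, 0, -1.5], [0, 0, 0], [0, 0, 0]], "dr": [[0, 0, 0], [0, 0, 0], [0, 0, 0]], "hand": [0.3, 0.3, 0.3]}}

```text
clock: 22.5
tcp_pos: [0.5974, -0.2469, 0.1107]
eef_rot: [-1.151, 1.245, 1.146]
wrist_force: [-7.7, 5.6, 21.4]
gripper_width: 0.411
```

The carrier touches down at TCP z 0.111, as expected. I'll release it and go for carrier A.

Request:
{"name": "servo_tool", "arguments": {"slide": [[0, 0, 2.5], [0, 0, 0], [0, 0, 0], [0, 0, 0], [0, 0, 0]], "dr": [[0, 0, 0], [0, 0, 0], [0, 0, 0], [0, 0, 0], [0, 0, 0]], "hand": [0.3, 0.65, 0.65, 0.65, 0.65]}}

```text
clock: 22.92
tcp_pos: [0.5966, -0.2467, 0.1097]
eef_rot: [-1.148, 1.247, 1.149]
wrist_force: [0.4, -0.7, 0.3]
gripper_width: 0.648
```

Request:
{"name": "servo_tool", "arguments": {"slide": [[0, 0, 15], [0, 0, 30], [0, 0, 30], [-7, 30, 10], [-8, 35, 0]], "dr": [[0, 0, 0], [0, 0, 0], [0, 0, 0], [0, 0, 0.031], [0, 0, 0.031]], "hand": [0.65, 0.65, 0.65, 0.65, 0.8]}}

```text
clock: 23.33
tcp_pos: [0.5825, -0.1827, 0.1995]
eef_rot: [-1.197, 1.217, 1.19]
wrist_force: [-0.2, 0.8, -0.9]
gripper_width: 0.778
```

Request:
{"name": "servo_tool", "arguments": {"slide": [[-8, 36, 0], [-8, 36, 0], [-8, 36, 0], [-8, 36, 0], [-8, 36, 0]], "dr": [[0, 0, 0.032], [0, 0, 0], [0, 0, 0], [0, 0, 0], [0, 0, 0]], "hand": [0.8, 0.8, 0.8, 0.8, 0.8]}}

```text
clock: 23.75
tcp_pos: [0.541, -0.0002, 0.1963]
eef_rot: [-1.219, 1.203, 1.217]
wrist_force: [0.0, -0.1, -0.3]
gripper_width: 0.796
```

Request:
{"name": "servo_tool", "arguments": {"slide": [[-8, 36, 0], [-8, 36, 0], [-8, 36, 0], [-8, 36, 0], [-8, 36, 0]], "dr": [[0, 0, 0], [0, 0, 0], [0, 0, 0], [0, 0, 0], [0, 0, 0]], "hand": [0.8, 0.8, 0.8, 0.8, 0.8]}}

```text
clock: 24.17
tcp_pos: [0.501, 0.1799, 0.1964]
eef_rot: [-1.218, 1.202, 1.217]
wrist_force: [0.4, 0.0, 0.5]
gripper_width: 0.799
```

Request:
{"name": "servo_tool", "arguments": {"slide": [[-8, 36, 0], [-8, 36, 0], [-8, 36, 0], [-5, 28, 0], [0, 0, 0]], "dr": [[0, 0, 0], [0, 0, 0], [0, 0, 0], [0, 0, 0], [0, 0, 0]], "hand": [0.8, 0.8, 0.8, 0.8, 0.8]}}

```text
clock: 24.58
tcp_pos: [0.4714, 0.3183, 0.196]
eef_rot: [-1.22, 1.201, 1.221]
wrist_force: [0.1, -0.5, -0.8]
gripper_width: 0.801
```

```bash
python3 - <<'E'
from h import *
st()
t=np.mean([snap('top') for _ in range(3)],0);s=np.mean([snap('side') for _ in range(3)],0)
o=np.zeros((480,790,3),np.uint8)
o[:480,:320]=up(t,300,364,148,244,5);o[:320,325:725]=up(s,215,315,195,275,4)
a=up(s,195,290,150,200,3);o[325:475,325:325+a.shape[1]]=a
cv2.imwrite('pics/l9.png',o)
E
```

```text
t 24.58 tcp [0.4714 0.3183 0.196 ] x [ 0.      0.0012 -1.    ] z [-0.0156  0.9999  0.0012] zyaw 90.9 F [ 0.1 -0.5 -0.8] w 0.801 q [ 0.55 -0.1   1.72  0.    1.53 -1.04]
```

View pics/l9.png

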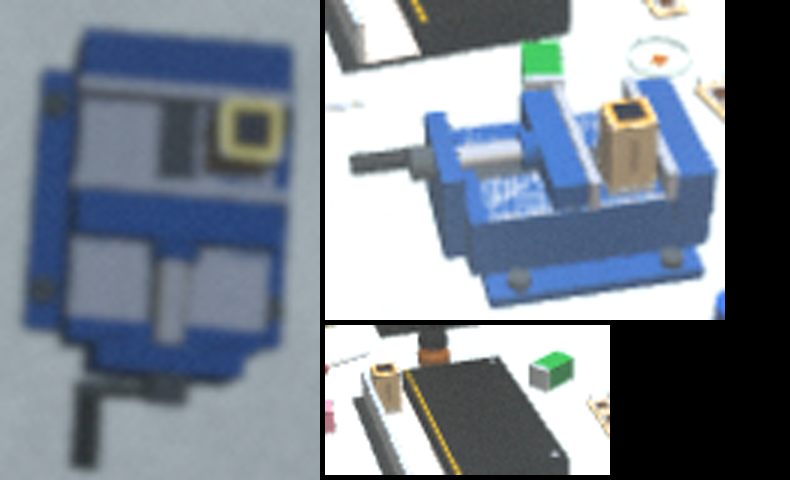

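The first carrier stands in the vise with its window up, at side crop (628,140). Carrier A is still in the channel, so I'll grip it.

Request:
{"name": "servo_tool", "arguments": {"slide": [[0, 0, -30], [0, 0, -35], [0, 0, -35], [0, 0, -30], [0, 0, -16]], "dr": [[0, 0, 0], [0, 0, 0], [0, 0, 0], [0, 0, 0], [0, 0, 0]], "hand": [0.8, 0.8, 0.8, 0.8, 0.8]}}

```text
clock: 25.3
tcp_pos: [0.4717, 0.3125, 0.0454]
eef_rot: [-1.217, 1.208, 1.219]
wrist_force: [0.1, 0.6, -0.2]
gripper_width: 0.799
```

Request:
{"name": "servo_tool", "arguments": {"slide": [[0, 0, 0], [0, 0, 0], [0, 0, 0], [0, 0, 0], [0, 0, 0]], "dr": [[0, 0, 0], [0, 0, 0], [0, 0, 0], [0, 0, 0], [0, 0, 0]], "hand": [0.8, 0.3, 0.3, 0.3, 0.3]}}

```text
clock: 25.72
tcp_pos: [0.4737, 0.3146, 0.0513]
eef_rot: [-1.218, 1.2, 1.217]
wrist_force: [-0.4, -1.0, 8.8]
gripper_width: 0.412
```

Request:
{"name": "servo_tool", "arguments": {"slide": [[0, 0, 0], [0, 0, 0]], "dr": [[0, 0, 0], [0, 0, 0]], "hand": [0.3, 0.3]}}

```text
clock: 25.88
tcp_pos: [0.4737, 0.3146, 0.0513]
eef_rot: [-1.219, 1.2, 1.217]
wrist_force: [-0.8, -1.5, 7.5]
gripper_width: 0.409
```

Request:
{"name": "servo_tool", "arguments": {"slide": [[0, 0, 20], [0, 0, 30], [0, 0, 35], [0, 0, 35], [0, 0, 0]], "dr": [[0, 0, 0], [0, 0, 0], [0, 0, 0], [0, 0, 0], [0, 0, 0]], "hand": [0.3, 0.3, 0.3, 0.3, 0.3]}}

```text
clock: 26.3
tcp_pos: [0.4746, 0.3154, 0.1776]
eef_rot: [-1.218, 1.193, 1.214]
wrist_force: [0.2, 0.3, -0.2]
gripper_width: 0.407
```

```bash
python3 -c "
from h import *
st()"
```

```text
t 26.3 tcp [0.4746 0.3154 0.1776] x [ 0.0088  0.0053 -0.9999] z [-0.0122  0.9999  0.0052] zyaw 90.7 F [ 0.2  0.3 -0.2] w 0.407 q [ 0.54 -0.1   1.75 -0.    1.49 -1.04]
```

Request:
{"name": "servo_tool", "arguments": {"slide": [[6, -22, 0], [9, -34, 0], [9, -35, 0], [9, -35, 0], [9, -35, 0]], "dr": [[0, 0, 0], [0, 0, -0.031], [0, 0, -0.031], [0, 0, -0.031], [0, 0, 0]], "hand": [0.3, 0.3, 0.3, 0.3, 0.3]}}

```text
clock: 26.72
tcp_pos: [0.5148, 0.1518, 0.1698]
eef_rot: [-1.149, 1.246, 1.148]
wrist_force: [0.4, 0.5, -1.2]
gripper_width: 0.407
```

Request:
{"name": "servo_tool", "arguments": {"slide": [[9, -35, 0], [9, -35, 0], [9, -35, 0], [9, -35, 0], [9, -35, 0]], "dr": [[0, 0, 0], [0, 0, 0], [0, 0, 0], [0, 0, 0], [0, 0, 0]], "hand": [0.3, 0.3, 0.3, 0.3, 0.3]}}

```text
clock: 27.13
tcp_pos: [0.5599, -0.0236, 0.17]
eef_rot: [-1.15, 1.245, 1.148]
wrist_force: [1.1, 0.7, -1.8]
gripper_width: 0.41
```

Request:
{"name": "servo_tool", "arguments": {"slide": [[9, -35, 0], [9, -35, 0], [9, -32, 0], [9, -22, 0], [7, -29, 0]], "dr": [[0, 0, 0], [0, 0, 0], [0, 0, 0], [0, 0, 0], [0, 0, 0]], "hand": [0.3, 0.3, 0.3, 0.3, 0.3]}}

```text
clock: 27.55
tcp_pos: [0.6031, -0.176, 0.1697]
eef_rot: [-1.15, 1.246, 1.148]
wrist_force: [-0.8, 0.4, -0.6]
gripper_width: 0.408
```

Request:
{"name": "servo_tool", "arguments": {"slide": [[0, 0, 0], [0, 0, 0], [0, 0, -15], [0, 0, -15], [0, 0, 0]], "dr": [[0, 0, 0], [0, 0, 0], [0, 0, 0], [0, 0, 0], [0, 0, 0]], "hand": [0.3, 0.3, 0.3, 0.3, 0.3]}}

```text
clock: 27.97
tcp_pos: [0.6012, -0.1734, 0.1346]
eef_rot: [-1.147, 1.248, 1.154]
wrist_force: [-0.1, 0.0, -2.8]
gripper_width: 0.411
```

```bash
python3 -c "
from h import *
st()"
```

```text
t 27.97 tcp [ 0.6012 -0.1734  0.1346] x [-0.0044  0.0016 -1.    ] z [0.0797 0.9968 0.0012] zyaw 85.4 F [-0.1  0.  -2.8] w 0.411 q [-0.32  0.05  1.66  0.    1.43 -1.81]
```

Request:
{"name": "servo_tool", "arguments": {"slide": [[0, 0, -8], [0, 0, -8], [0, 0, -8], [0, 0, -3], [0, 0, 0]], "dr": [[0, 0, 0], [0, 0, 0], [0, 0, 0], [0, 0, 0], [0, 0, 0]], "hand": [0.3, 0.3, 0.3, 0.3, 0.3]}}

```text
clock: 28.38
tcp_pos: [0.6027, -0.1746, 0.1117]
eef_rot: [-1.15, 1.246, 1.15]
wrist_force: [0.1, -0.6, -1.6]
gripper_width: 0.412
```

Request:
{"name": "servo_tool", "arguments": {"slide": [[0, 0, 0], [0, 0, 0]], "dr": [[0, 0, 0], [0, 0, 0]], "hand": [0.3, 0.3]}}

```text
clock: 28.55
tcp_pos: [0.6027, -0.1747, 0.1119]
eef_rot: [-1.15, 1.246, 1.15]
wrist_force: [0.4, 1.0, -1.7]
gripper_width: 0.405
```

Request:
{"name": "servo_tool", "arguments": {"slide": [[0, 0, -2], [0, 0, 0], [0, 0, 0]], "dr": [[0, 0, 0], [0, 0, 0], [0, 0, 0]], "hand": [0.3, 0.3, 0.3]}}

```text
clock: 28.8
tcp_pos: [0.6031, -0.1748, 0.1113]
eef_rot: [-1.151, 1.245, 1.148]
wrist_force: [-2.0, 1.0, 8.6]
gripper_width: 0.414
```

Request:
{"name": "servo_tool", "arguments": {"slide": [[0, 0, 0.5], [0, 0, 0], [0, 0, 0], [0, 0, 0], [0, 0, 0]], "dr": [[0, 0, 0], [0, 0, 0], [0, 0, 0], [0, 0, 0], [0, 0, 0]], "hand": [0.3, 0.58, 0.58, 0.58, 0.58]}}

```text
clock: 29.22
tcp_pos: [0.6026, -0.1747, 0.1103]
eef_rot: [-1.149, 1.246, 1.15]
wrist_force: [-0.6, -0.3, 0.6]
gripper_width: 0.58
```

Request:
{"name": "servo_tool", "arguments": {"slide": [[0, 0, 15], [0, 0, 30], [0, 0, 35], [-25, 3, 10], [-30, 4, 0]], "dr": [[0, 0, 0], [0, 0, 0], [0, 0, 0], [0, 0, 0], [0, 0, 0]], "hand": [0.58, 0.58, 0.58, 0.5, 0.5]}}

```text
clock: 29.63
tcp_pos: [0.5488, -0.1681, 0.2051]
eef_rot: [-1.153, 1.244, 1.146]
wrist_force: [0.2, -0.6, -0.2]
gripper_width: 0.498
```

Request:
{"name": "servo_tool", "arguments": {"slide": [[-32, 4, 0], [-32, 4, 0], [-32, 4, 0], [-30, 3, 0], [0, 0, 0]], "dr": [[0, 0, 0], [0, 0, 0], [0, 0, 0], [0, 0, 0], [0, 0, 0]], "hand": [0.5, 0.5, 0.5, 0.5, 0.5]}}

```text
clock: 30.05
tcp_pos: [0.4185, -0.1523, 0.2023]
eef_rot: [-1.151, 1.246, 1.147]
wrist_force: [0.0, 0.3, 0.3]
gripper_width: 0.498
```

```bash
python3 - <<'E'
from h import *
st()
t=np.mean([snap('top') for _ in range(3)],0);s=np.mean([snap('side') for _ in range(3)],0)
o=np.zeros((480,790,3),np.uint8)
o[:480,:320]=up(t,300,364,148,244,5);o[:400,325:725]=up(s,215,315,175,275,4)
cv2.imwrite('pics/l10.png',o)
E
```

```text
t 30.05 tcp [ 0.4185 -0.1523  0.2023] x [ 0.0018 -0.0012 -1.    ] z [ 0.0812  0.9967 -0.001 ] zyaw 85.3 F [0.  0.3 0.3] w 0.498 q [-0.41 -0.4   1.95 -0.    1.59 -1.9 ]
```

View pics/l10.png

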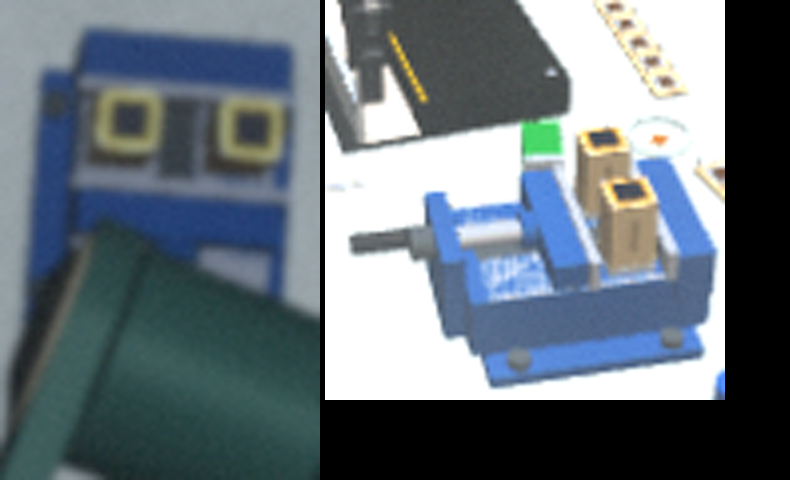

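Both carriers stand side by side with windows up, at side crop (603,165) and (628,215). I'll grip the crank and close the jaw.

Request:
{"name": "servo_tool", "arguments": {"slide": [[0, 0, -35], [0, 0, -35], [0, 0, -35], [0, 0, -35], [0, 0, -23]], "dr": [[0, 0, 0], [0, 0, 0], [0, 0, 0], [0, 0, 0], [0, 0, 0]], "hand": [0.5, 0.5, 0.5, 0.5, 0.5]}}

```text
clock: 30.77
tcp_pos: [0.4209, -0.1522, 0.0339]
eef_rot: [-1.147, 1.248, 1.153]
wrist_force: [-0.7, -0.2, -0.2]
gripper_width: 0.503
```

Request:
{"name": "servo_tool", "arguments": {"slide": [[0, 0, 0], [0, 0, 0], [0, 0, 0], [0, 0, 0], [0, 0, 0]], "dr": [[0, 0, 0], [0, 0, 0], [0, 0, 0], [0, 0, 0], [0, 0, 0]], "hand": [0.5, 0.1, 0.1, 0.1, 0.1]}}

```text
clock: 31.18
tcp_pos: [0.4227, -0.1533, 0.0394]
eef_rot: [-1.152, 1.245, 1.147]
wrist_force: [1.1, -4.5, 3.6]
gripper_width: 0.189
```

```bash
python3 -c "
from h import *
st()"
```

```text
t 31.18 tcp [ 0.4227 -0.1533  0.0394] x [ 0.0025 -0.0016 -1.    ] z [ 0.0807  0.9967 -0.0013] zyaw 85.4 F [ 1.1 -4.5  3.6] w 0.189 q [-0.4  -0.28  2.13 -0.    1.29 -1.89]
```

Request:
{"name": "servo_tool", "arguments": {"slide": [[0.5, 6.4, 25.1], [-0.6, -7.1, 24.9], [-1.5, -18.4, 18], [-2.1, -25, 6.4], [-2, -24.8, -7.1]], "dr": [[0, 0, 0], [0, 0, 0], [0, 0, 0], [0, 0, 0], [0, 0, 0]], "hand": [0.1, 0.1, 0.1, 0.1, 0.1]}}

```text
clock: 31.6
tcp_pos: [0.4164, -0.2223, 0.1089]
eef_rot: [-1.153, 1.245, 1.148]
wrist_force: [-1.1, 14.0, -12.2]
gripper_width: 0.187
```

Request:
{"name": "servo_tool", "arguments": {"slide": [[-1.5, -18, -18.5], [-0.5, -6.4, -25.1], [0.6, 7.1, -24.9], [1.5, 18.4, -18], [2.1, 25, -6.4]], "dr": [[0, 0, 0], [0, 0, 0], [0, 0, 0], [0, 0, 0], [0, 0, 0]], "hand": [0.1, 0.1, 0.1, 0.1, 0.1]}}

```text
clock: 32.02
tcp_pos: [0.4192, -0.1957, 0.0134]
eef_rot: [-1.149, 1.245, 1.147]
wrist_force: [-5.0, -3.6, 53.8]
gripper_width: 0.182
```

Request:
{"name": "servo_tool", "arguments": {"slide": [[2, 24.8, 7.1], [1.5, 18, 18.5], [0, 0, 0], [0, 0, 0]], "dr": [[0, 0, 0], [0, 0, 0], [0, 0, 0], [0, 0, 0]], "hand": [0.1, 0.1, 0.1, 0.1]}}

```text
clock: 32.35
tcp_pos: [0.4226, -0.1526, 0.04]
eef_rot: [-1.153, 1.245, 1.147]
wrist_force: [-1.4, -2.9, 5.0]
gripper_width: 0.187
```

```bash
python3 - <<'E'
from h import *
st()
s=np.mean([snap('side') for _ in range(3)],0)
cv2.imwrite('pics/l11.png',up(s,215,315,175,275,5))
E
```

```text
t 32.35 tcp [ 0.4226 -0.1526  0.04  ] x [ 0.003  -0.0019 -1.    ] z [ 0.0795  0.9968 -0.0017] zyaw 85.4 F [-1.4 -2.9  5. ] w 0.187 q [-0.4  -0.28  2.13 -0.    1.29 -1.89]
```

View pics/l11.png

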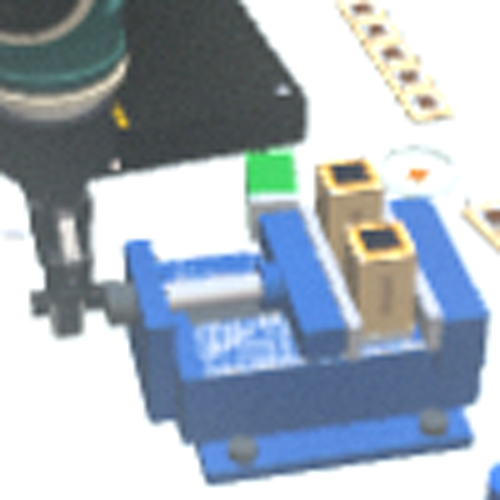

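The jaw is closing, gap about 41 mm, and both carriers stand. I'll continue over the top to near contact.

Request:
{"name": "servo_tool", "arguments": {"slide": [[0.5, 6.4, 25.1], [-0.6, -7.1, 24.9], [-1.5, -18.4, 18], [-2.1, -25, 6.4], [-2, -24.8, -7.1]], "dr": [[0, 0, 0], [0, 0, 0], [0, 0, 0], [0, 0, 0], [0, 0, 0]], "hand": [0.1, 0.1, 0.1, 0.1, 0.1]}}

```text
clock: 32.92
tcp_pos: [0.4162, -0.2223, 0.1081]
eef_rot: [-1.151, 1.245, 1.149]
wrist_force: [-0.2, 13.2, -11.6]
gripper_width: 0.188
```

Request:
{"name": "servo_tool", "arguments": {"slide": [[0, 0, 0], [-0.4, -5, -4], [-0.4, -4.5, -4.5], [-0.4, -4.4, -4.8], [0, 0, 0]], "dr": [[0, 0, 0], [0, 0, 0], [0, 0, 0], [0, 0, 0], [0, 0, 0]], "hand": [0.1, 0.1, 0.1, 0.1, 0.1]}}

```text
clock: 33.33
tcp_pos: [0.4146, -0.2372, 0.0921]
eef_rot: [-1.151, 1.249, 1.147]
wrist_force: [-6.6, -14.4, 6.5]
gripper_width: 0.188
```

Request:
{"name": "servo_tool", "arguments": {"slide": [[0, 0, 0], [-0.3, -4, -5], [0, 0, 0]], "dr": [[0, 0, 0], [0, 0, 0], [0, 0, 0]], "hand": [0.1, 0.1, 0.1]}}

```text
clock: 33.58
tcp_pos: [0.4142, -0.2404, 0.0866]
eef_rot: [-1.15, 1.248, 1.148]
wrist_force: [-4.4, -10.5, 2.9]
gripper_width: 0.189
```

```bash
python3 -c "
from h import *
st()"
```

```text
t 33.58 tcp [ 0.4142 -0.2404  0.0866] x [-0.0002 -0.0018 -1.    ] z [ 0.0818  0.9966 -0.0018] zyaw 85.3 F [ -4.4 -10.5   2.9] w 0.189 q [-0.58 -0.25  2.02 -0.    1.36 -2.07]
```

Request:
{"name": "servo_tool", "arguments": {"slide": [[-0.2, -2.5, -4.6], [0, 0, 0], [0, 0, 0]], "dr": [[0, 0, 0], [0, 0, 0], [0, 0, 0]], "hand": [0.1, 0.1, 0.1]}}

```text
clock: 33.83
tcp_pos: [0.4141, -0.2425, 0.082]
eef_rot: [-1.149, 1.248, 1.148]
wrist_force: [-3.4, -7.2, -1.2]
gripper_width: 0.189
```

Request:
{"name": "servo_tool", "arguments": {"slide": [[-0.1, -1.8, -4.8], [0, 0, 0], [0, 0, 0]], "dr": [[0, 0, 0], [0, 0, 0], [0, 0, 0]], "hand": [0.1, 0.1, 0.1]}}

```text
clock: 34.08
tcp_pos: [0.4139, -0.244, 0.0772]
eef_rot: [-1.149, 1.248, 1.149]
wrist_force: [-3.0, -4.8, 0.7]
gripper_width: 0.184
```

Request:
{"name": "servo_tool", "arguments": {"slide": [[0, -1, -4.9], [0, 0, 0], [0, 0, 0]], "dr": [[0, 0, 0], [0, 0, 0], [0, 0, 0]], "hand": [0.1, 0.1, 0.1]}}

```text
clock: 34.33
tcp_pos: [0.4139, -0.2449, 0.0724]
eef_rot: [-1.149, 1.247, 1.149]
wrist_force: [-5.0, -3.0, 3.1]
gripper_width: 0.186
```

Request:
{"name": "servo_tool", "arguments": {"slide": [[0, -0.4, -5], [0, 0, 0], [0, 0, 0]], "dr": [[0, 0, 0], [0, 0, 0], [0, 0, 0]], "hand": [0.1, 0.1, 0.1]}}

```text
clock: 34.58
tcp_pos: [0.4139, -0.2454, 0.0676]
eef_rot: [-1.149, 1.248, 1.149]
wrist_force: [-7.5, -4.2, 6.5]
gripper_width: 0.188
```

Request:
{"name": "servo_tool", "arguments": {"slide": [[0, 0.3, -5], [0, 0, 0], [0, 0, 0]], "dr": [[0, 0, 0], [0, 0, 0], [0, 0, 0]], "hand": [0.1, 0.1, 0.1]}}

```text
clock: 34.83
tcp_pos: [0.414, -0.2455, 0.063]
eef_rot: [-1.15, 1.248, 1.148]
wrist_force: [-8.4, -7.5, 8.0]
gripper_width: 0.19
```

Request:
{"name": "servo_tool", "arguments": {"slide": [[0, 0.7, -5], [0, 0, 0], [0, 0, 0]], "dr": [[0, 0, 0], [0, 0, 0], [0, 0, 0]], "hand": [0.1, 0.1, 0.1]}}

```text
clock: 35.08
tcp_pos: [0.414, -0.245, 0.0582]
eef_rot: [-1.15, 1.248, 1.148]
wrist_force: [-9.7, -7.9, 10.6]
gripper_width: 0.187
```

Request:
{"name": "servo_tool", "arguments": {"slide": [[0.1, 1.2, -4.8], [0, 0, 0], [0, 0, 0]], "dr": [[0, 0, 0], [0, 0, 0], [0, 0, 0]], "hand": [0.1, 0.1, 0.1], "newtons": 80}}

```text
clock: 35.33
tcp_pos: [0.4142, -0.2441, 0.0537]
eef_rot: [-1.151, 1.249, 1.147]
wrist_force: [-11.2, -10.5, 11.3]
gripper_width: 0.182
```

Request:
{"name": "servo_tool", "arguments": {"slide": [[0.1, 1.6, -4.7], [0, 0, 0], [0, 0, 0]], "dr": [[0, 0, 0], [0, 0, 0], [0, 0, 0]], "hand": [0.1, 0.1, 0.1]}}

```text
clock: 35.58
tcp_pos: [0.4143, -0.2429, 0.0492]
eef_rot: [-1.151, 1.249, 1.147]
wrist_force: [-12.9, -12.0, 13.4]
gripper_width: 0.185
```

Request:
{"name": "servo_tool", "arguments": {"slide": [[0.2, 2, -4.6], [0, 0, 0], [0, 0, 0]], "dr": [[0, 0, 0], [0, 0, 0], [0, 0, 0]], "hand": [0.1, 0.1, 0.1]}}

```text
clock: 35.83
tcp_pos: [0.4145, -0.2412, 0.0448]
eef_rot: [-1.152, 1.25, 1.146]
wrist_force: [-13.7, -15.6, 14.9]
gripper_width: 0.187
```

```bash
python3 - <<'E'
from h import *
st()
s=np.mean([snap('side') for _ in range(3)],0);t=np.mean([snap('top') for _ in range(3)],0)
cv2.imwrite('pics/l12.png',np.hstack([up(t,295,370,145,225,5),up(s,230,310,195,275,5)]))
E
```

```text
t 35.83 tcp [ 0.4145 -0.2412  0.0448] x [ 0.0001 -0.0043 -1.    ] z [ 0.0818  0.9966 -0.0043] zyaw 85.3 F [-13.7 -15.6  14.9] w 0.187 q [-0.58 -0.21  2.06 -0.    1.28 -2.07]
```

View pics/l12.png

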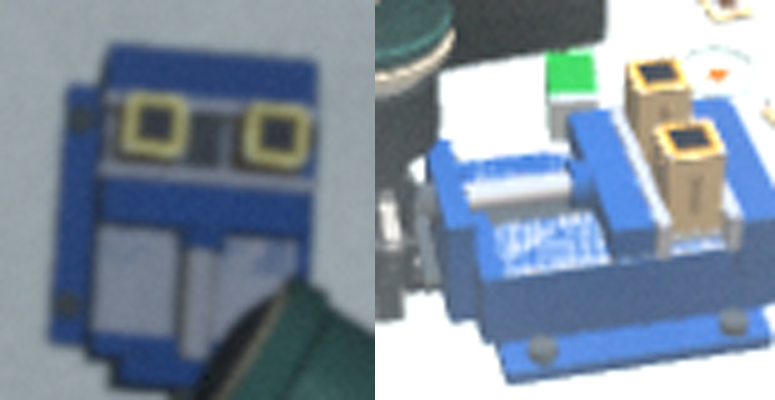

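The jaw is in contact with both carriers. They stand against the fixed jaw, and the tangential handle force is about 20 N. I'll tighten a little more.

Request:
{"name": "servo_tool", "arguments": {"slide": [[0.1, 1.6, -4.6], [0, 0, 0], [0, 0, 0]], "dr": [[0, 0, 0], [0, 0, 0], [0, 0, 0]], "hand": [0.1, 0.1, 0.1]}}

```text
clock: 36.38
tcp_pos: [0.4148, -0.2393, 0.0405]
eef_rot: [-1.152, 1.249, 1.147]
wrist_force: [-14.6, -10.6, 20.9]
gripper_width: 0.182
```

Request:
{"name": "servo_tool", "arguments": {"slide": [[0.2, 2, -4.4], [0, 0, 0], [0, 0, 0]], "dr": [[0, 0, 0], [0, 0, 0], [0, 0, 0]], "hand": [0.1, 0.1, 0.1]}}

```text
clock: 36.63
tcp_pos: [0.4152, -0.2371, 0.0365]
eef_rot: [-1.152, 1.248, 1.147]
wrist_force: [-15.9, -7.5, 26.2]
gripper_width: 0.183
```

Request:
{"name": "servo_tool", "arguments": {"slide": [[0.2, 2.5, -4.2], [0, 0, 0], [0, 0, 0], [0, 0, 0]], "dr": [[0, 0, 0], [0, 0, 0], [0, 0, 0], [0, 0, 0]], "hand": [0.1, 0.1, 0.1, 0.1]}}

```text
clock: 36.97
tcp_pos: [0.4155, -0.2346, 0.0328]
eef_rot: [-1.152, 1.248, 1.147]
wrist_force: [-16.8, -4.3, 31.1]
gripper_width: 0.186
```

Request:
{"name": "servo_tool", "arguments": {"slide": [[0, 0, 0], [0, 0, 0], [0, 0, 0], [0, 0, 0], [0, 0, 0]], "dr": [[0, 0, 0], [0, 0, 0], [0, 0, 0], [0, 0, 0], [0, 0, 0]], "hand": [0.5, 0.5, 0.5, 0.5, 0.5]}}

```text
clock: 37.38
tcp_pos: [0.4158, -0.2345, 0.0312]
eef_rot: [-1.152, 1.247, 1.146]
wrist_force: [-0.7, -13.3, 5.5]
gripper_width: 0.5
```

Request:
{"name": "servo_tool", "arguments": {"slide": [[0, 0, 20], [0, 0, 35], [0, 0, 35], [0, 0, 40], [0, 0, 40]], "dr": [[0, 0, 0], [0, 0, 0], [0, 0, 0], [0, 0, 0], [0, 0, 0]], "hand": [0.5, 0.5, 0.5, 0.5, 0.5]}}

```text
clock: 37.8
tcp_pos: [0.4147, -0.2327, 0.2017]
eef_rot: [-1.149, 1.246, 1.15]
wrist_force: [0.8, -0.2, -0.6]
gripper_width: 0.498
```

Request:
{"name": "servo_tool", "arguments": {"slide": [[0, 35, 0], [0, 38, 0], [0, 38, 0], [0, 30, 0], [0, 0, 0]], "dr": [[0, 0, 0], [0, 0, 0], [0, 0, 0], [0, 0, 0], [0, 0, 0]], "hand": [0.5, 0.5, 0.5, 0.5, 0.5]}}

```text
clock: 38.22
tcp_pos: [0.4149, -0.0881, 0.2004]
eef_rot: [-1.151, 1.243, 1.152]
wrist_force: [-0.6, -0.8, 0.2]
gripper_width: 0.497
```

```bash
python3 - <<'E'
from h import *
st()
s=np.mean([snap('side') for _ in range(4)],0);t=np.mean([snap('top') for _ in range(4)],0)
cv2.imwrite('pics/l13.png',np.hstack([up(t,295,370,145,245,5),up(s,220,305,185,285,5)]))
E
```

```text
t 38.22 tcp [ 0.4149 -0.0881  0.2004] x [ 0.0013  0.0013 -1.    ] z [0.0776 0.997  0.0014] zyaw 85.5 F [-0.6 -0.8  0.2] w 0.497 q [-0.27 -0.45  1.99  0.    1.6  -1.76]
```

View pics/l13.png

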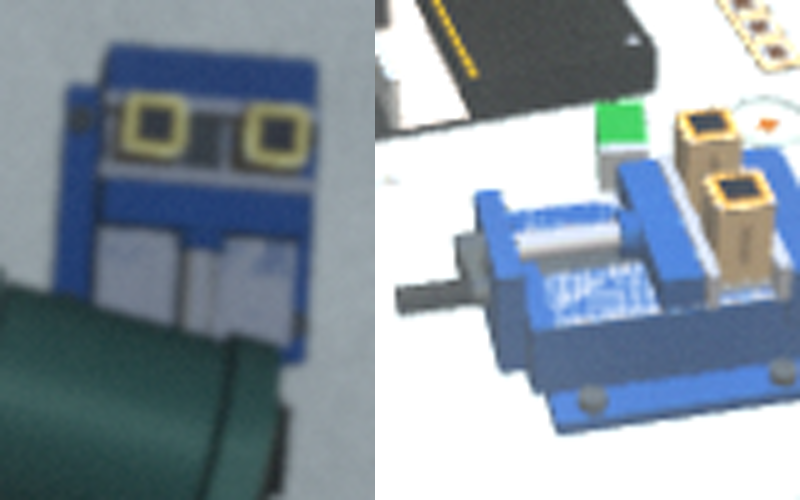

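The final view shows both carriers upright between the jaws at side crop (706,150) and (740,220), with the handle at (432,296). I'll check numerically that the crank stayed put and measure the gap.

```bash
python3 - <<'E'
from h import *
O=np.array([.570,-.2085,0]);u=np.array([.9966,-.082,0]);v=np.array([.082,.9966,0]);z=np.array([0,0,1])
for th in(3.8,4.0,4.2,4.5,4.8,5.03):
    p=O-.15*u+.05*np.sin(th)*v+(.084+.05*np.cos(th))*z
    print(th,'side crop',(proj('side',p)[0]-[220,185])*5+[375,0])
f=lambda l:np.array([[295+(x+.5)/5-.5,145+(y+.5)/5-.5] for x,y in l])
print(onz('top',f([(154,122),(277,133)]),.134))  # tops
a=onz('top',f([(155,124),(277,133)]),.134)[:,:2]-O[:2]
print('vise xy',a@np.c_[u[:2],v[:2]])
E
```

```text
3.8 side crop [434.8472 338.6641]
4.0 side crop [436.1714 337.6026]
4.2 side crop [437.0403 333.2308]
4.5 side crop [437.392  320.7333]
4.8 side crop [436.5491 302.0425]
5.03 side crop [435.1254 284.5657]
[[ 0.6102 -0.1727  0.134 ]
 [ 0.603  -0.2446  0.134 ]]
vise xy [[ 0.036   0.0383]
 [ 0.0358 -0.0333]]
```

The handle looks closer to 4.9 rad than the 4.0 rad where I let go. It sprang or was dragged back on release, so the clamp may be weak. I'll measure the handle by its dark pixels, regrip, tighten and release with wide-open fingers.

Request:
{"name": "servo_tool", "arguments": {"slide": [[0, -35, 0], [0, -38, 0], [0, -38, 0], [0, -30, 0], [0, -10, 0]], "dr": [[0, 0, 0], [0, 0, 0], [0, 0, 0], [0, 0, 0], [0, 0, 0]], "hand": [0.7, 0.7, 0.7, 0.7, 0.7]}}

```text
clock: 39.03
tcp_pos: [0.4143, -0.2472, 0.1995]
eef_rot: [-1.147, 1.249, 1.147]
wrist_force: [-0.7, -1.0, -0.5]
gripper_width: 0.701
```

```bash
cat >> h.py <<'E'
def handle(n=4):
    s=np.mean([snap('side') for _ in range(n)],0); g=s.max(2)
    r=g[228:266,225:234]; w=np.clip(130-r,0,None); w[w<30]=0
    y=(w*np.arange(228,266)[:,None]).sum()/w.sum(); n=(w>0).sum()
    O=np.array([.570,-.2085,0]);u=np.array([.9966,-.082,0]);v=np.array([.082,.9966,0])
    pr=[]
    T=np.arange(3.7,5.6,.02)
    for th in T:
        p=O-.158*u+.05*np.sin(th)*v+np.array([0,0,.084+.05*np.cos(th)]);pr.append(proj('side',p)[0])
    pr=np.array(pr);print('handle row',y,'n',n,'theta~',T[np.abs(pr[:,1]-y).argmin()])
E
python3 -c "
from h import *
st();handle()"
```

```text
t 39.03 tcp [ 0.4143 -0.2472  0.1995] x [-0.0009 -0.0002 -1.    ] z [ 0.0841  0.9965 -0.0003] zyaw 85.2 F [-0.7 -1.  -0.5] w 0.701 q [-0.59 -0.3   1.88 -0.    1.56 -2.08]
handle row 244.16193771626297 n 45 theta~ 4.900000000000001
```

Request:
{"name": "servo_tool", "arguments": {"slide": [[0, 1, -30], [0, 0, -35], [0, 0, -35], [0, 0, -26], [0, 0, 0]], "dr": [[0, 0, 0], [0, 0, 0], [0, 0, 0], [0, 0, 0], [0, 0, 0]], "hand": [0.7, 0.7, 0.7, 0.7, 0.7]}}

```text
clock: 39.65
tcp_pos: [0.4131, -0.2398, 0.0689]
eef_rot: [-1.145, 1.247, 1.156]
wrist_force: [-0.7, -0.0, -1.0]
gripper_width: 0.7
```

Request:
{"name": "servo_tool", "arguments": {"slide": [[0, 0, 0], [0, 0, 0], [0, 0, 0], [0, 0, 0], [0, 0, 0]], "dr": [[0, 0, 0], [0, 0, 0], [0, 0, 0], [0, 0, 0], [0, 0, 0]], "hand": [0.7, 0.1, 0.1, 0.1, 0.1]}}

```text
clock: 40.07
tcp_pos: [0.4156, -0.2438, 0.0757]
eef_rot: [-1.153, 1.248, 1.146]
wrist_force: [-1.1, -7.4, 5.4]
gripper_width: 0.187
```

Request:
{"name": "servo_tool", "arguments": {"slide": [[0, 0, 0], [0, 0, 0], [0, 0, 0]], "dr": [[0, 0, 0], [0, 0, 0], [0, 0, 0]], "hand": [0.1, 0.1, 0.1]}}

```text
clock: 40.32
tcp_pos: [0.4156, -0.2437, 0.0758]
eef_rot: [-1.153, 1.247, 1.146]
wrist_force: [-1.9, -8.8, 5.1]
gripper_width: 0.185
```

Request:
{"name": "servo_tool", "arguments": {"slide": [[0, -0.4, -5], [0, 0, 0], [0, 0, 0]], "dr": [[0, 0, 0], [0, 0, 0], [0, 0, 0]], "hand": [0.1, 0.1, 0.1]}}

```text
clock: 40.57
tcp_pos: [0.4155, -0.2447, 0.0707]
eef_rot: [-1.153, 1.248, 1.145]
wrist_force: [-2.8, -13.9, 5.4]
gripper_width: 0.188
```

Request:
{"name": "servo_tool", "arguments": {"slide": [[0, 0, -5], [0, 0, 0], [0, 0, 0]], "dr": [[0, 0, 0], [0, 0, 0], [0, 0, 0]], "hand": [0.1, 0.1, 0.1]}}

```text
clock: 40.82
tcp_pos: [0.4155, -0.2451, 0.066]
eef_rot: [-1.154, 1.249, 1.145]
wrist_force: [-4.9, -18.0, 6.4]
gripper_width: 0.185
```

```bash
python3 -c "
from h import *
st();handle()"
```

```text
t 40.82 tcp [ 0.4155 -0.2451  0.066 ] x [ 0.0019 -0.0055 -1.    ] z [ 0.0815  0.9967 -0.0053] zyaw 85.3 F [ -4.9 -18.    6.4] w 0.185 q [-0.58 -0.22  2.04 -0.    1.32 -2.07]
handle row 240.05297688392912 n 159 theta~ 5.160000000000002
```

Request:
{"name": "servo_tool", "arguments": {"slide": [[0, -1, -5], [0, 0, 0], [0, 0, 0]], "dr": [[0, 0, 0], [0, 0, 0], [0, 0, 0]], "hand": [0.1, 0.1, 0.1]}}

```text
clock: 41.27
tcp_pos: [0.4156, -0.2454, 0.0609]
eef_rot: [-1.153, 1.248, 1.146]
wrist_force: [-4.6, -10.1, 8.3]
gripper_width: 0.186
```

Request:
{"name": "servo_tool", "arguments": {"slide": [[0, 0, -5], [0, 0, 0], [0, 0, 0]], "dr": [[0, 0, 0], [0, 0, 0], [0, 0, 0]], "hand": [0.1, 0.1, 0.1]}}

```text
clock: 41.52
tcp_pos: [0.4156, -0.2451, 0.056]
eef_rot: [-1.152, 1.247, 1.146]
wrist_force: [-5.7, -5.9, 9.9]
gripper_width: 0.18
```

Request:
{"name": "servo_tool", "arguments": {"slide": [[0.1, 0.5, -5], [0, 0, 0], [0, 0, 0]], "dr": [[0, 0, 0], [0, 0, 0], [0, 0, 0]], "hand": [0.1, 0.1, 0.1]}}

```text
clock: 41.77
tcp_pos: [0.4158, -0.2443, 0.0512]
eef_rot: [-1.152, 1.247, 1.147]
wrist_force: [-6.8, -2.4, 13.5]
gripper_width: 0.188
```

Request:
{"name": "servo_tool", "arguments": {"slide": [[0.1, 1, -5], [0, 0, 0], [0, 0, 0]], "dr": [[0, 0, 0], [0, 0, 0], [0, 0, 0]], "hand": [0.1, 0.1, 0.1]}}

```text
clock: 42.02
tcp_pos: [0.416, -0.2431, 0.0465]
eef_rot: [-1.152, 1.246, 1.147]
wrist_force: [-8.3, 1.0, 18.9]
gripper_width: 0.187
```

Request:
{"name": "servo_tool", "arguments": {"slide": [[0.1, 1.5, -4.8], [0, 0, 0], [0, 0, 0]], "dr": [[0, 0, 0], [0, 0, 0], [0, 0, 0]], "hand": [0.1, 0.1, 0.1]}}

```text
clock: 42.27
tcp_pos: [0.4163, -0.2415, 0.042]
eef_rot: [-1.152, 1.246, 1.147]
wrist_force: [-9.8, 3.3, 23.4]
gripper_width: 0.183
```

Request:
{"name": "servo_tool", "arguments": {"slide": [[0, 0, 0], [0, 0, 0], [0, 0, 0], [0, 0, 0], [0, 0, 0]], "dr": [[0, 0, 0], [0, 0, 0], [0, 0, 0], [0, 0, 0], [0, 0, 0]], "hand": [1, 1, 1, 1, 1]}}

```text
clock: 42.68
tcp_pos: [0.4153, -0.2407, 0.0391]
eef_rot: [-1.149, 1.246, 1.15]
wrist_force: [-0.9, 0.9, -0.0]
gripper_width: 0.879
```

Request:
{"name": "servo_tool", "arguments": {"slide": [[0, 0, 30], [0, 0, 35], [0, 0, 40], [0, 0, 40], [0, 0, 0]], "dr": [[0, 0, 0], [0, 0, 0], [0, 0, 0], [0, 0, 0], [0, 0, 0]], "hand": [1, 1, 1, 1, 1]}}

```text
clock: 43.1
tcp_pos: [0.4171, -0.2418, 0.1922]
eef_rot: [-1.157, 1.244, 1.141]
wrist_force: [-0.7, 0.1, 1.8]
gripper_width: 1.0
```

```bash
python3 -c "
from h import *
st();handle()"
```

```text
t 43.1 tcp [ 0.4171 -0.2418  0.1922] x [ 0.0079 -0.0051 -1.    ] z [ 0.0806  0.9967 -0.0044] zyaw 85.4 F [-0.7  0.1  1.8] w 1.0 q [-0.58 -0.31  1.9   0.    1.54 -2.07]
handle row 244.17555658627086 n 45 theta~ 4.900000000000001
```

The handle rests at the same angle after both releases, about 0.13 rad past nominal contact. That fits a clamp load balanced by screw friction. To confirm the clamping, I'll nudge one carrier very gently sideways with the closed fingers.

Request:
{"name": "servo_tool", "arguments": {"slide": [[0, 0, 0], [25, 15, 5], [35, 21, 0], [35, 21, 0], [35, 21, 0]], "dr": [[0, 0, 0], [0, 0, 0], [0, 0, 0], [0, 0, 0], [0, 0, 0]], "hand": [0.5, 0, 0, 0, 0], "newtons": 20}}

```text
clock: 43.72
tcp_pos: [0.5464, -0.1615, 0.1879]
eef_rot: [-1.148, 1.247, 1.15]
wrist_force: [-0.6, -1.5, 1.1]
gripper_width: 0.299
```

Request:
{"name": "servo_tool", "arguments": {"slide": [[35, 21, 0], [28, 18, 0], [0, 0, 0], [0, 0, 0]], "dr": [[0, 0, 0], [0, 0, 0], [0, 0, 0], [0, 0, 0]], "hand": [0, 0, 0, 0]}}

```text
clock: 44.05
tcp_pos: [0.6088, -0.1226, 0.1868]
eef_rot: [-1.149, 1.247, 1.154]
wrist_force: [-0.6, 0.1, 0.2]
gripper_width: -0.003
```

Request:
{"name": "servo_tool", "arguments": {"slide": [[0, 0, -30], [0, 0, -30], [0, 0, -20], [0, 0, 0], [0, 0, 0]], "dr": [[0, 0, 0], [0, 0, 0], [0, 0, 0], [0, 0, 0], [0, 0, 0]], "hand": [0, 0, 0, 0, 0]}}

```text
clock: 44.47
tcp_pos: [0.6072, -0.1242, 0.1084]
eef_rot: [-1.148, 1.248, 1.151]
wrist_force: [0.5, 0.2, 1.3]
gripper_width: -0.005
```

```bash
python3 -c "
from h import *
st()"
```

```text
t 44.47 tcp [ 0.6072 -0.1242  0.1084] x [-0.0022  0.0004 -1.    ] z [0.0815 0.9967 0.0003] zyaw 85.3 F [0.5 0.2 1.3] w -0.005 q [-0.24  0.06  1.71 -0.    1.38 -1.73]
```

Request:
{"name": "servo_tool", "arguments": {"slide": [[0, -5, 3], [0, -5, 0], [0, -2, 0], [0, 0, 0], [0, 0, 0]], "dr": [[0, 0, 0], [0, 0, 0], [0, 0, 0], [0, 0, 0], [0, 0, 0]], "hand": [0, 0, 0, 0, 0]}}

```text
clock: 44.88
tcp_pos: [0.6085, -0.1361, 0.1127]
eef_rot: [-1.15, 1.246, 1.148]
wrist_force: [-0.6, 0.2, 0.7]
gripper_width: 0.003
```

Request:
{"name": "servo_tool", "arguments": {"slide": [[0, -1, 0], [0, 0, 0], [0, 0, 0]], "dr": [[0, 0, 0], [0, 0, 0], [0, 0, 0]], "hand": [0, 0, 0]}}

```text
clock: 45.13
tcp_pos: [0.6084, -0.1367, 0.1121]
eef_rot: [-1.15, 1.246, 1.15]
wrist_force: [-0.1, 0.1, 0.7]
gripper_width: -0.002
```

Request:
{"name": "servo_tool", "arguments": {"slide": [[0, -1, 0], [0, 0, 0], [0, 0, 0]], "dr": [[0, 0, 0], [0, 0, 0], [0, 0, 0]], "hand": [0, 0, 0]}}

```text
clock: 45.38
tcp_pos: [0.6084, -0.1377, 0.1121]
eef_rot: [-1.149, 1.246, 1.15]
wrist_force: [0.2, -0.3, 0.3]
gripper_width: -0.002
```

Request:
{"name": "servo_tool", "arguments": {"slide": [[0, -1, 0], [0, 0, 0], [0, 0, 0]], "dr": [[0, 0, 0], [0, 0, 0], [0, 0, 0]], "hand": [0, 0, 0]}}

```text
clock: 45.63
tcp_pos: [0.6083, -0.1388, 0.1121]
eef_rot: [-1.149, 1.246, 1.149]
wrist_force: [0.5, -0.3, 0.1]
gripper_width: -0.002
```

Request:
{"name": "servo_tool", "arguments": {"slide": [[0, -1.5, 0], [0, 0, 0], [0, 0, 0]], "dr": [[0, 0, 0], [0, 0, 0], [0, 0, 0]], "hand": [0, 0, 0]}}

```text
clock: 45.88
tcp_pos: [0.6083, -0.1403, 0.1121]
eef_rot: [-1.149, 1.246, 1.149]
wrist_force: [0.1, 0.1, -0.4]
gripper_width: -0.001
```

Request:
{"name": "servo_tool", "arguments": {"slide": [[0, -1, 0], [0, 0, 0], [0, 0, 0]], "dr": [[0, 0, 0], [0, 0, 0], [0, 0, 0]], "hand": [0, 0, 0]}}

```text
clock: 46.13
tcp_pos: [0.6083, -0.1413, 0.1121]
eef_rot: [-1.149, 1.246, 1.149]
wrist_force: [-0.7, -0.2, -0.4]
gripper_width: 0.004
```

Request:
{"name": "servo_tool", "arguments": {"slide": [[0, -1, 0], [0, 0, 0], [0, 0, 0]], "dr": [[0, 0, 0], [0, 0, 0], [0, 0, 0]], "hand": [0, 0, 0]}}

```text
clock: 46.38
tcp_pos: [0.6083, -0.1423, 0.1121]
eef_rot: [-1.149, 1.246, 1.149]
wrist_force: [-0.4, -0.9, 0.1]
gripper_width: 0.002
```

Request:
{"name": "servo_tool", "arguments": {"slide": [[0, -1, 0], [0, 0, 0], [0, 0, 0]], "dr": [[0, 0, 0], [0, 0, 0], [0, 0, 0]], "hand": [0, 0, 0]}}

```text
clock: 46.63
tcp_pos: [0.6083, -0.1433, 0.1121]
eef_rot: [-1.149, 1.246, 1.15]
wrist_force: [-0.5, 0.8, 0.5]
gripper_width: -0.002
```

Request:
{"name": "servo_tool", "arguments": {"slide": [[0, -1, 0], [0, 0, 0], [0, 0, 0]], "dr": [[0, 0, 0], [0, 0, 0], [0, 0, 0]], "hand": [0, 0, 0]}}

```text
clock: 46.88
tcp_pos: [0.6083, -0.1437, 0.1121]
eef_rot: [-1.149, 1.245, 1.15]
wrist_force: [-0.3, 5.2, 1.0]
gripper_width: -0.003
```

Request:
{"name": "servo_tool", "arguments": {"slide": [[0, -1, 0], [0, 0, 0], [0, 0, 0]], "dr": [[0, 0, 0], [0, 0, 0], [0, 0, 0]], "hand": [0, 0, 0]}}

```text
clock: 47.13
tcp_pos: [0.6083, -0.1438, 0.1121]
eef_rot: [-1.148, 1.244, 1.151]
wrist_force: [-2.1, 12.3, 2.8]
gripper_width: -0.001
```

```bash
cat >> h.py <<'E'
def tops(n=4):
    t=np.mean([snap('top') for _ in range(n)],0).astype(np.float32)
    h=cv2.cvtColor(t/255,cv2.COLOR_RGB2HSV)[150:190,305:362]
    m=((h[...,0]>30)&(h[...,0]<70)&(h[...,1]>.3)).astype(np.uint8)
    nn,l,s,c=cv2.connectedComponentsWithStats(m)
    for i in range(1,nn):
        if s[i,4]>20:print('top',s[i,4],onz('top',[c[i]+[305,150]],.134)[0])
E
python3 -c "
from h import *
st();tops()"
```

```text
t 47.13 tcp [ 0.6083 -0.1438  0.1121] x [-0.0003  0.0026 -1.    ] z [0.0801 0.9968 0.0026] zyaw 85.4 F [-2.1 12.3  2.8] w -0.001 q [-0.27  0.07  1.69  0.    1.39 -1.77]
```

The carrier resists 12 N sideways without moving, so it is firmly clamped. I'll back off, do a last check and hand in.

Request:
{"name": "servo_tool", "arguments": {"slide": [[0, 10, 0], [0, 20, 0], [0, 10, 25], [0, 0, 35], [-10, 20, 35]], "dr": [[0, 0, 0], [0, 0, 0], [0, 0, 0], [0, 0, 0], [0, 0, 0]], "hand": [0, 0, 0, 0, 0]}}

```text
clock: 47.75
tcp_pos: [0.5984, -0.086, 0.2072]
eef_rot: [-1.148, 1.249, 1.15]
wrist_force: [1.0, 0.0, 0.1]
gripper_width: -0.0
```

Request:
{"name": "servo_tool", "arguments": {"slide": [[-25, 35, 0], [-25, 35, 0], [-25, 35, 0], [0, 0, 0], [0, 0, 0]], "dr": [[0, 0, 0], [0, 0, 0], [0, 0, 0], [0, 0, 0], [0, 0, 0]], "hand": [0, 0, 0, 0, 0]}}

```text
clock: 48.17
tcp_pos: [0.525, 0.018, 0.2077]
eef_rot: [-1.152, 1.244, 1.15]
wrist_force: [0.5, -1.2, 0.2]
gripper_width: 0.001
```

```bash
python3 - <<'E'
from h import *
st();handle();tops()
g=lambda: np.mean([snap('side').astype(float) for _ in range(4)],0)
# compare carriers in side image with the picture saved after clamping (no arm there)
a=cv2.cvtColor(g().astype(np.uint8),cv2.COLOR_RGB2BGR)
P=cv2.imread('pics/l13.png')[:,375:800]
b=cv2.resize(np.clip((a[185:285,220:305].astype(float)-10)*1.6,0,255).astype(np.uint8),None,fx=5,fy=5,interpolation=cv2.INTER_CUBIC)
x=slice(290,410);y=slice(90,310);print('mean diff carriers',np.abs(P[y,x].astype(float)-b[y,x]).mean(), 'shift',cv2.phaseCorrelate(cv2.cvtColor(P[y,x],6).astype(np.float32),cv2.cvtColor(b[y,x],6).astype(np.float32)))
E
```

```text
t 48.17 tcp [0.525  0.018  0.2077] x [ 0.0015 -0.0002 -1.    ] z [ 0.0782  0.9969 -0.0001] zyaw 85.5 F [ 0.5 -1.2  0.2] w 0.001 q [-0.01 -0.21  1.79 -0.    1.56 -1.51]
handle row 244.29069286452946 n 48 theta~ 4.900000000000001
mean diff carriers 2.8048484848484847 shift ((0.03521629958397199, 0.46644665047810463), 0.9831636912027995)
```

```bash
python3 -c "
from plant import ctrl
print(ctrl.sign_off())"
```

```text
the job is handed in; nothing more can be done
None
```

Both carriers present are clamped in the vise, windows up, and the job is handed in at about 48 s; the third carrier was absent. I pushed each one over the step's front edge into the landing channel. I then cranked the vise open about two turns to a gap of about 51 mm, stood the carriers side by side on the bed, cranked the jaw shut and backed the arm off.

**Checks that passed:**
- In the camera pictures both carriers stand upright between the jaws, at about x = 36 mm, y = +38 and −33 mm in the vise frame.
- One carrier, nudged sideways with the closed fingers, held 12 N without moving. I did not test the other one; it sits between the same two jaw faces.
- After the arm backed off, the side view of the carriers had shifted less than 0.1 pixel since the post-clamping picture.

**Checks that disagreed or failed:**
- **Crank spring-back:** the crank went back from about 4.0 to about 4.9 rad when I let go. I tightened it a second time and it came back to 4.9 rad. That is still about 0.13 rad past nominal contact, which is why I did the nudge test.
- **Handle force:** there was a short force of about 54 N at the wrist, which may have been a fingertip near the bench, when the handle passed its lowest point while closing. The wrist limit is 120 N.
- **Top-view script:** my colour check of the carrier tops at the end returned nothing, so the last position check is from the side view only.

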